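# Find the key, restock and relock the display case

### The arm

A 7-joint arm with a two-finger parallel gripper is mounted at the origin on the work surface. World frame = base frame: x ahead of the robot, y to its left, z up, the work surface at z = 0. Lengths are in m, angles in rad, forces in N, time in s.
With the tool pointing down it reaches from about 0.4 to 0.85 m from the base axis. Payload 10.4 kg.
Tool frame: the origin (TCP) lies between the finger pads; the fingertips stand 14 mm ahead of it and the grasp point (between the pads) lies 5 mm behind it; z points along the fingers, y is the line along which they close (so a half turn about z gives the same grasp; the last joint's range is limited). The gripper opens to 85 mm and grips with 20 to 120 N. Pads are 22 mm wide; open, the fingers measure 114 mm over their backs; the gripper's body (76 mm by 85 mm) begins 54 mm behind the grasp point. The pads swing forward as they close: fully open they stand 13 mm farther back than shut.
Start: joints at [-1.357, 0.332, -0.065, 1.46, 0.022, 1.35, -0.088], TCP at [0.147, 0.608, 0.245] pointing down, gripper open.
Joint ranges: [-2.6, 2.6], [-0.5, 2.12], [-1.47, 1.34], [0.16, 2.42], [-1.27, 4.41], [0.06, 2.06], [-2.6, 2.6]. Speed limits (rad/s): [2.22, 2.22, 2.79, 2.79, 3.14, 3.14, 3.14].

### API

Orientations are given as a rotation vector (axis times angle).
In Python, from rig import arm gives the robot as it stands.
- The arm moves only by the shell command python3 -m jog [FORCE], which reads ROWS from standard input. ROWS is 1 to 5 rows, parted by semicolons, with the numbers parted by commas; each row has 5 numbers: dx, dy, dz in units of 5 mm, then a turn about the tool's z in units of 0.25 rad, then the finger opening in m; each row is the pose to reach, as a shift and turn from the pose commanded when the command began, along the tool's axes at that moment; what a row does not reach only later rows make up. A row lasts 1/8 s, in which the tool goes at most 0.0625 m and 0.188 rad, less where a joint would pass 70% of its speed; a pose out of reach is approached as far as the arm can. The fingers move at their own pace and stop on an object; FORCE is the grip in N (left out, the last holds). Time passes only in rows, so rows that do not move let the fingers close. It prints the time, the measured TCP pose, the force, the opening and the grip force at its end. Input that does not fit is refused with a message, and nothing moves.
- arm.state(): the state, without advancing time (a new reading comes with each control period).
- arm.read_camera(name): name is "scene" or "top"; returns a dict with "img" (400x640x3 uint8, red, green, blue), "fx", "fy", "cx", "cy" (pixels), "D" ([k1, k2, p1, p2, k3] as OpenCV has them; the pictures are not rectified), "R" (3x3) and "t" (3): a world point X has camera coordinates R X + t. Camera axes: x right, y down, z forward; pixel columns grow to the right and rows downward; lengths in m; the calibration is good to about 2 mm. A picture is of the moment at which its call begins. There is no depth.
- arm.sign_off(): hands the job in; it is judged then, once.
The state is a dict: "time_s": time; "joints": joint angles; "qvel": joint speeds; "joint_torque": joint torques, N m; "position": TCP position; "eef_rot": TCP orientation; "force": force on the tool from outside, world axes, zero at the start; "moment": the same for the moment, N m; "width": finger opening in m; "gripper_force": force on a finger pad.
Only numpy, scipy, OpenCV 4.12 (cv2) and the standard library are available. Lean on these libraries where they do the work, as an engineer would, in place of code of your own. Each camera call takes 0.05 s, during which the arm holds its last target. There are 200 camera calls.

### The job

Restock the locked display case: one of the three keys in the rack, and nothing shows which, turns its lock, so try them in turn, each pushed fully home, and put every key that does not turn back in the rack. Turn the right key as far as it goes and let go of it, leave it there while you slide the clear cover fully open, stand all the cartons on the slab in the interlocking pinwheel marked on it, each squarely within a marked place of its own, and slide the cover fully shut. Then turn the key fully back to lock the case and return it to the rack, so that all three keys stand fully down in slots, and leave the mug, the sugar jar and the napkin box where they are.

Things in the scene. Friction and masses are not known exactly. Their poses are not given: they have to be found in the camera images.
- case: Fixed counter-top display case, origin at the underside centre of its well; +x: the way its cover opens (away from the robot). Well 240 (x) x 196 (y) mm inside, 6 mm walls 84 mm high, the cover (top face 90 mm up) on them. Behind it (x 126 to 335 mm) a fixed grey unit as high. Lock bar along the -y side: 78 mm high, x -115 to 95, y -166 to -106 mm.
- slab (a point): Top centre of the fixed wooden slab in the well (case x 0, y 0), 160 x 160 mm, its top 14 mm above the counter. Black lines mark four carton places on it, each 92 x 62 mm, in a pinwheel round an empty 30 mm square.
- place_a (a point): Centre of a marked place, on the slab's top: case x -31, y -46 mm; the carton's long side lies along the case's x.
- place_b (a point): Centre of a marked place, on the slab's top: case x 46, y -31 mm; the carton's long side lies along the case's y.
- place_c (a point): Centre of a marked place, on the slab's top: case x 31, y 46 mm; the carton's long side lies along the case's x.
- place_d (a point): Centre of a marked place, on the slab's top: case x -46, y 31 mm; the carton's long side lies along the case's y.
- keyhole (a point): Keyhole mouth: centre of the top of the square brass turn-plate (42 x 36 mm, 10 thick, top 88 mm above the counter; case x -50, y -136 mm). The slot runs right through, 31 x 9 mm, its length along the case's x at lock_turn 0; key straight down. A hidden ward below, at one of three depths that changes from start to start, stops all keys but the one notched at that depth.
- lock_turn (a joint): Turn-plate angle (rad): 0 locked, grows clockwise seen from above, stop at 1.25. A key turns about 0.15 free before it takes the plate along. A wrong key fully home jams below 0.5 (usually near 0.25): do not force it. The right one turns to the stop at about 0.04 N m; the plate stays where left. It draws the bolt that holds the cover, free from about 0.8.
- cover (a joint): Sliding of the clear cover (m): 0 fully shut, 0.215 fully open (towards the case's +x). Sliding takes about 2 N. It is held by the bolt while the lock is locked.
- cover_grip (a point): Foot of the cover's upright steel grip, centred on the cover's top face; the grip is a plate 12 mm thick (case x) x 70 mm wide (case y) x 30 mm high, 18 mm from the cover's near edge. Moves with the cover; shut it lies at case x -108, y 0 mm, 90 mm above the counter.
- rack: Fixed dark wooden key rack, 175 (x) x 56 (y) x 55 (z) mm, origin at its underside centre; three slots in a row along its x. Its yaw varies.
- slot0 (a point): Mouth of a rack slot, on the rack's top at rack x -56 mm, y 0: about 31 mm long (along the rack's x) x 9 mm wide, 47 mm deep; any key fits any slot.
- slot1 (a point): Mouth of a rack slot, on the rack's top at rack x 0 mm, y 0: about 31 mm long (along the rack's x) x 9 mm wide, 47 mm deep; any key fits any slot.
- slot2 (a point): Mouth of a rack slot, on the rack's top at rack x 56 mm, y 0: about 31 mm long (along the rack's x) x 9 mm wide, 47 mm deep; any key fits any slot.
- key0: A key, upright in a rack slot. Origin: centre of the collar's underside, which rests on the rack or turn-plate when fully home. Collar 38 (x) x 15 (y) x 4 mm; black grip 14 (x) x 12 (y) mm, z 4 to 40: grasp across the 12. Blade below 26 (x) x 5 (y) x 41 mm plus 4 mm thinner tip; goes in either way round. Keys differ only in the depth of a notch in the blade. 90 g. Shuffled.
- key1: A key, upright in a rack slot. Origin: centre of the collar's underside, which rests on the rack or turn-plate when fully home. Collar 38 (x) x 15 (y) x 4 mm; black grip 14 (x) x 12 (y) mm, z 4 to 40: grasp across the 12. Blade below 26 (x) x 5 (y) x 41 mm plus 4 mm thinner tip; goes in either way round. Keys differ only in the depth of a notch in the blade. 90 g. Shuffled.
- key2: A key, upright in a rack slot. Origin: centre of the collar's underside, which rests on the rack or turn-plate when fully home. Collar 38 (x) x 15 (y) x 4 mm; black grip 14 (x) x 12 (y) mm, z 4 to 40: grasp across the 12. Blade below 26 (x) x 5 (y) x 41 mm plus 4 mm thinner tip; goes in either way round. Keys differ only in the depth of a notch in the blade. 90 g. Shuffled.
- carton0: A pastry carton, plain cardboard, may be absent (None). Body 88 (x) x 58 (y) x 40 (z) mm, origin at its underside centre; on top a carry fin 60 mm long (x) x 12 mm thick (y), from z 40 to 70 mm: grasp it across the 12 mm. 120 g, more or less. Stands on the counter at the start.
- carton1: A pastry carton, plain cardboard, may be absent (None). Body 88 (x) x 58 (y) x 40 (z) mm, origin at its underside centre; on top a carry fin 60 mm long (x) x 12 mm thick (y), from z 40 to 70 mm: grasp it across the 12 mm. 120 g, more or less. Stands on the counter at the start.
- carton2: A pastry carton, plain cardboard, may be absent (None). Body 88 (x) x 58 (y) x 40 (z) mm, origin at its underside centre; on top a carry fin 60 mm long (x) x 12 mm thick (y), from z 40 to 70 mm: grasp it across the 12 mm. 120 g, more or less. Stands on the counter at the start.
- carton3: A pastry carton, plain cardboard, may be absent (None). Body 88 (x) x 58 (y) x 40 (z) mm, origin at its underside centre; on top a carry fin 60 mm long (x) x 12 mm thick (y), from z 40 to 70 mm: grasp it across the 12 mm. 120 g, more or less. Stands on the counter at the start.
- cup: White mug on the counter, 72 mm wide, 60 mm high, origin under it. A bystander.
- sugar_jar: Glass jar with steel cap, 70 mm wide, 120 mm high. A bystander.
- napkin_box: Steel napkin box, 100 x 100 x 72 mm. A bystander.
Not all that is in view belongs to the job. Leave any green look-alike of the key0 alone. Leave any blue look-alike of the carton1 alone.

How it is judged:
On the way, in this order (a step that is already met when the one before it is completed fails the run):
1. a key is fully home in the lock, has turned it (lock_turn above 1.05) and is let go (value of joint lock_turn above 1.05 rad and ((horizontal distance between key0 and keyhole below 0.006 m and z of key0 in the frame of keyhole between -0.004 and 0.004 m) or (horizontal distance between key1 and keyhole below 0.006 m and z of key1 in the frame of keyhole between -0.004 and 0.004 m) or (horizontal distance between key2 and keyhole below 0.006 m and z of key2 in the frame of keyhole between -0.004 and 0.004 m)) and contact force between the fingers and key0 below 0.5 N and contact force between the fingers and key1 below 0.5 N and contact force between the fingers and key2 below 0.5 N), for 0.2 s.
2. the cover is slid open (0.205 or more) (value of joint cover above 0.205 m), for 0.2 s.
3. every carton stands in a marked place of the pattern (((distance between carton0 and place_a below 0.01 m and angle between the x axis of carton0 and the x axis of case, either way round below 0.15 rad) or (distance between carton0 and place_b below 0.01 m and angle between the x axis of carton0 and the y axis of case, either way round below 0.15 rad) or (distance between carton0 and place_c below 0.01 m and angle between the x axis of carton0 and the x axis of case, either way round below 0.15 rad) or (distance between carton0 and place_d below 0.01 m and angle between the x axis of carton0 and the y axis of case, either way round below 0.15 rad)) and ((distance between carton1 and place_a below 0.01 m and angle between the x axis of carton1 and the x axis of case, either way round below 0.15 rad) or (distance between carton1 and place_b below 0.01 m and angle between the x axis of carton1 and the y axis of case, either way round below 0.15 rad) or (distance between carton1 and place_c below 0.01 m and angle between the x axis of carton1 and the x axis of case, either way round below 0.15 rad) or (distance between carton1 and place_d below 0.01 m and angle between the x axis of carton1 and the y axis of case, either way round below 0.15 rad)) and ((distance between carton2 and place_a below 0.01 m and angle between the x axis of carton2 and the x axis of case, either way round below 0.15 rad) or (distance between carton2 and place_b below 0.01 m and angle between the x axis of carton2 and the y axis of case, either way round below 0.15 rad) or (distance between carton2 and place_c below 0.01 m and angle between the x axis of carton2 and the x axis of case, either way round below 0.15 rad) or (distance between carton2 and place_d below 0.01 m and angle between the x axis of carton2 and the y axis of case, either way round below 0.15 rad)) and ((distance between carton3 and place_a below 0.01 m and angle between the x axis of carton3 and the x axis of case, either way round below 0.15 rad) or (distance between carton3 and place_b below 0.01 m and angle between the x axis of carton3 and the y axis of case, either way round below 0.15 rad) or (distance between carton3 and place_c below 0.01 m and angle between the x axis of carton3 and the x axis of case, either way round below 0.15 rad) or (distance between carton3 and place_d below 0.01 m and angle between the x axis of carton3 and the y axis of case, either way round below 0.15 rad))), for 0.2 s.
4. the cover is slid shut (value of joint cover below 0.008 m), for 0.2 s.
5. the lock is turned back to locked (lock_turn below 0.2) with the cover shut (value of joint lock_turn below 0.2 rad and value of joint cover below 0.008 m), for 0.2 s.
At the end, for the whole second after the job is handed in: Every carton stands on the slab in its own marked place within 10 mm and 0.15 rad (either way round); the cover is within 8 mm of shut, lock_turn below 0.2; all three keys stand fully down in rack slots (4 mm in height, 6 mm sideways); all at rest (all of step 3 and all of step 5 and ((horizontal distance between key0 and slot0 below 0.006 m and z of key0 in the frame of slot0 between -0.004 and 0.004 m) or (horizontal distance between key0 and slot1 below 0.006 m and z of key0 in the frame of slot1 between -0.004 and 0.004 m) or (horizontal distance between key0 and slot2 below 0.006 m and z of key0 in the frame of slot2 between -0.004 and 0.004 m)) and ((horizontal distance between key1 and slot0 below 0.006 m and z of key1 in the frame of slot0 between -0.004 and 0.004 m) or (horizontal distance between key1 and slot1 below 0.006 m and z of key1 in the frame of slot1 between -0.004 and 0.004 m) or (horizontal distance between key1 and slot2 below 0.006 m and z of key1 in the frame of slot2 between -0.004 and 0.004 m)) and ((horizontal distance between key2 and slot0 below 0.006 m and z of key2 in the frame of slot0 between -0.004 and 0.004 m) or (horizontal distance between key2 and slot1 below 0.006 m and z of key2 in the frame of slot1 between -0.004 and 0.004 m) or (horizontal distance between key2 and slot2 below 0.006 m and z of key2 in the frame of slot2 between -0.004 and 0.004 m)) and linear speed of each of key0, key1, key2, carton0, carton1, carton2, carton3 below 0.02 m/s); the robot touches nothing.
It fails at once if a bystander (cup) is moved more than 30 mm (distance of cup from where it was at the start of the episode above 0.03 m).
It fails at once if a bystander (sugar_jar) is moved more than 30 mm (distance of sugar_jar from where it was at the start of the episode above 0.03 m).
It fails at once if a bystander (napkin_box) is moved more than 30 mm (distance of napkin_box from where it was at the start of the episode above 0.03 m).
Of carton0, carton1, carton2, carton3 only 3 to 4 are there at a start; the rules pass over those that are not, and their reading is None.
At some moment in a run one of carton0, carton1, carton2, carton3 may be knocked a few centimetres aside while the robot is not near it.
It also fails if it takes over 210 s, if anything falls off the work surface, if the arm or the gripper's body presses on something with over 40 N, if the wrist force passes 120 N, or if a joint passes its speed limit or range.

## Working session

There is one attempt and no reset: what is moved stays moved. The work goes in short steps, Python scripts to look and compute and a shell command to move; the robot and the scene stay as the last step left them, time stands still between calls to the robot, and variables do not carry over. Pictures are saved under pics/ and viewed, at most 14 in all, crops included, and the job is handed in when it is done.

```bash
ls; mkdir -p pics; python3 - <<'E'
from rig import arm
import cv2
s=arm.state()
print({k:s[k] for k in('time_s','position','eef_rot','force','width')})
for n in('scene','top'):
    c=arm.read_camera(n); print(n,c['fx'],c['cx'],c['cy'],c['D'],c['R'],c['t'])
    cv2.imwrite(f'pics/{n}0.png',cv2.cvtColor(c['img'],cv2.COLOR_RGB2BGR))
E
```

```text
pics
{'time_s': 0.0, 'position': array([0.1465526 , 0.60721458, 0.24453606]), 'eef_rot': array([-3.71069498e-01, -3.11949977e+00,  2.17132727e-03]), 'force': array([-0.58936128,  0.54955156,  0.70420424]), 'width': 0.0854590789244997}
scene 514.6294253492963 317.75310960194616 203.75856313883 [0.01444107 0.         0.         0.         0.        ] [[ 0.82900712  0.55881934 -0.02163646]
 [ 0.34246978 -0.53787866 -0.77032525]
 [-0.44211044  0.63119529 -0.63728398]] [-0.3821769  -0.12756403  1.62031911]
top 503.9836519116869 321.45571928086105 187.78869024410255 [0.01759952 0.         0.         0.         0.        ] [[-0.01520663 -0.99987745 -0.00371962]
 [-0.99316061  0.01553496 -0.11571808]
 [ 0.11576168  0.0019345  -0.99327513]] [-0.07230672  0.51912305  1.29781915]
```

View pics/top0.png

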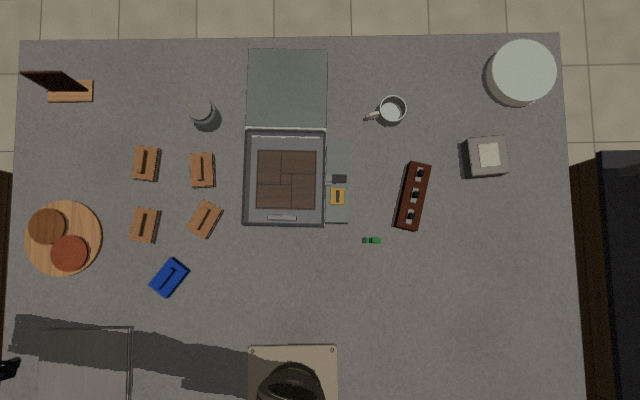

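View pics/scene0.png

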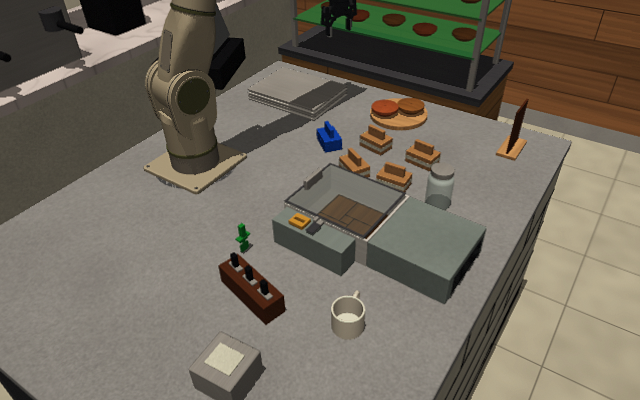

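The top view shows the open side up (+x). The case well is around (285,178), the keyhole at (338,196) and the rack keys at about (418,172), (414,193), (410,213). There are four tan cartons at (146,163), (202,170), (144,225), (206,220). The green key at (372,240) and the blue carton are decoys.

```bash
cat > h.py <<'E'
import numpy as np, cv2
from scipy.spatial.transform import Rotation as Ro
from rig import arm
def K(c): return np.array([[c['fx'],0,c['cx']],[0,c['fy'],c['cy']],[0,0,1]])
def p2w(c,uv,z):
    u=cv2.undistortPoints(np.array([[uv]],float),K(c),np.array(c['D']))[0,0]
    d=c['R'].T@np.array([*u,1]); o=-c['R'].T@c['t']
    return o+d*(z-o[2])/d[2]
def w2p(c,X):
    return cv2.projectPoints(np.array(X,float).reshape(-1,3),cv2.Rodrigues(c['R'])[0],c['t'],K(c),np.array(c['D']))[0][:,0]
def crop(c,name,x0,y0,x1,y1,k):
    im=cv2.cvtColor(c['img'][y0:y1,x0:x1],cv2.COLOR_RGB2BGR)
    cv2.imwrite(f'pics/{name}.png',cv2.resize(im,None,fx=k,fy=k,interpolation=cv2.INTER_CUBIC))
def st():
    s=arm.state(); R=Ro.from_rotvec(s['eef_rot']).as_matrix()
    return s,R
def go(p,yaw=None):
    """shift in tool axes to world TCP p; yaw = wanted world heading of tool y (mod pi)"""
    s,R=st(); d=R.T@(np.array(p)-s['position'])
    t=None
    if yaw is not None:
        # tool y turned by a about tool z
        y=R[:,1]; cur=np.arctan2(y[1],y[0]); 
        t=-(yaw-cur)  # tool z down
        t=(t+np.pi/2)%np.pi-np.pi/2
    print('d',np.round(d,4),'turn',None if t is None else round(t,4),'j7',round(s['joints'][6],3),'pos',np.round(s['position'],4))
E
python3 - <<'E'
from h import *
c=arm.read_camera('top')
crop(c,'a',240,120,440,250,4); crop(c,'b',125,135,235,250,5)
s,R=st(); print(R)
E
```

```text
[[-9.72088721e-01  2.34613439e-01 -2.29986149e-04]
 [ 2.34613551e-01  9.72088171e-01 -1.03466105e-03]
 [-1.91785717e-05 -1.05974020e-03 -9.99999438e-01]]
```

View pics/a.png

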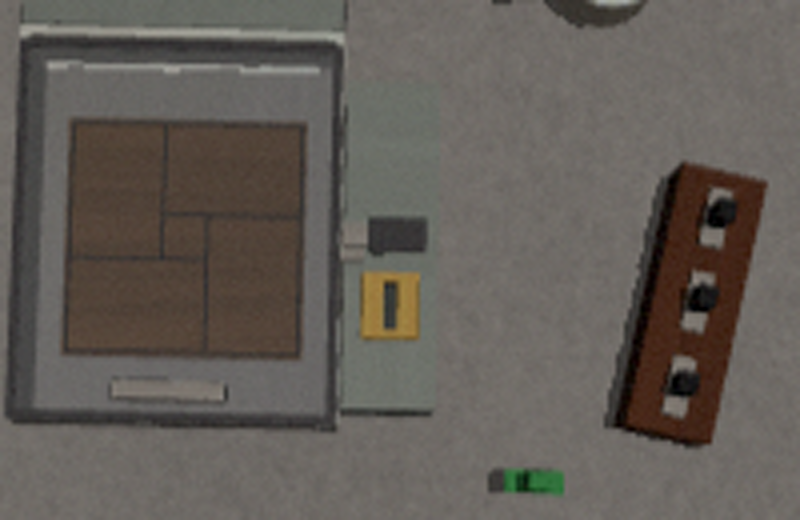

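View pics/b.png

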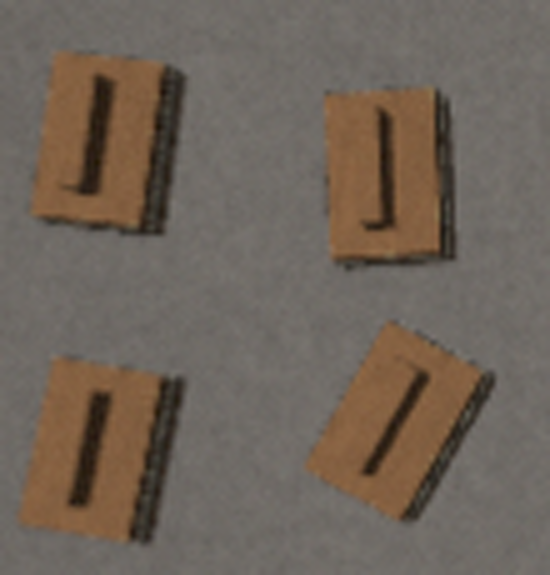

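The crops resolve the slab outline, brass plate, rack top and carton tops. I'll fit rectangles of the known sizes to the corners I read off.

```bash
cat >> h.py <<'E'
def fit(c,pts,off,k,z,L,W):
    """pts crop corners in cyclic order, first edge is along L"""
    P=np.array([p2w(c,((u+.5)/k-.5+off[0],(v+.5)/k-.5+off[1]),z)[:2] for u,v in pts])
    m=P.mean(0); a=(P[1]-P[0])+(P[2]-P[3]); b=(P[3]-P[0])+(P[2]-P[1])
    th=np.arctan2(a[1],a[0])
    ph=np.arctan2(b[1],b[0]); dev=(ph-th+np.pi)%(2*np.pi)-np.pi
    th+= (dev-np.sign(dev)*np.pi/2)/2
    print('c',np.round(m,4),'yaw',round((th+np.pi/2)%np.pi-np.pi/2,4),'L',round(np.linalg.norm(a)/2,4),L,'W',round(np.linalg.norm(b)/2,4),W)
    return m,th
E
python3 - <<'E'
from h import *
c=arm.read_camera('top'); A=(240,120);B=(125,135)
print('slab');fit(c,[(64,353),(71,119),(306,123),(299,357)],A,4,.014,.16,.16)
print('plate');fit(c,[(361,338),(364,271),(420,273),(419,339)],A,4,.088,.042,.036)
print('bar slot');fit(c,[(383,328),(384,280),(398,281),(397,329)],A,4,.088,.031,.009)
print('rack');fit(c,[(626,428),(684,162),(767,181),(711,446)],A,4,.055,.175,.056)
for p in [[(31,213),(55,52),(166,65),(142,228)],[(332,260),(324,94),(435,88),(440,252)],[(20,522),(55,357),(168,379),(132,542)],[(308,465),(390,321),(485,372),(405,520)]]:
    fit(c,p,B,5,.04,.088,.058)
for q in [(721,210),(703,296),(684,380)]: print(p2w(c,(q[0]/4+240,q[1]/4+120),.095))
E
```

```text
slab
c [0.5451 0.0144] yaw -0.0348 L 0.1577 0.16 W 0.1571 0.16
plate
c [ 0.49   -0.1201] yaw -0.0454 L 0.042 0.042 W 0.0358 0.036
bar slot
c [ 0.4904 -0.1198] yaw -0.0634 L 0.0303 0.031 W 0.0088 0.009
rack
c [ 0.4915 -0.3183] yaw -0.2402 L 0.1765 0.175 W 0.0551 0.056
c [0.5911 0.3841] yaw -0.1313 L 0.0867 0.088 W 0.0589 0.058
c [0.5708 0.2348] yaw 0.0501 L 0.0878 0.088 W 0.0575 0.058
c [0.4282 0.3824] yaw -0.1938 L 0.0861 0.088 W 0.0596 0.058
c [0.4414 0.2257] yaw -0.5072 L 0.0856 0.088 W 0.0576 0.058
[ 0.54512375 -0.32897379  0.095     ]
[ 0.49106853 -0.31570685  0.095     ]
[ 0.43879203 -0.30197785  0.095     ]
```

The manual's scale: shifts go in units of 5 mm and turns go in units of 0.25 rad. Converting my numbers, -0.26 m is -52, -0.16 m is -32.

```bash
echo '-10,-6,0,0,0.085;-20,-12,0,0,0.085;-31,-19,0,0,0.085;-42,-26,0,0,0.085;-52,-32,0,0,0.085' | python3 -m jog 60
echo '-5.8,-10.6,0,0,0.06;-11.6,-21,0,0,0.06;-17.4,-31.6,0,0,0.06;-23.4,-42,0,0,0.06;-29.2,-52.6,0,0,0.06' | python3 -m jog
echo '-2.8,-11.6,0,0,0.04;-5.6,-23.4,0,0,0.04;-8.4,-35,0,0,0.04;-11.2,-46.8,0,0,0.04;-14,-58.4,0,0,0.04' | python3 -m jog
echo '-2.2,-10,4,0,0.04;-4.4,-20.6,12,0,0.04;-4.4,-20.6,16,0,0.04;-4.4,-20.6,16,0,0.04' | python3 -m jog
python3 -c "
from h import *
go((.4371,-.305,.079),1.5708-.24)"
```

```text
time_s: 0.82
position: [0.3621, 0.3902, 0.2454]
eef_rot: [0.371, 3.12, 0.001]
force: [0.5, 0.5, 0.9]
width: 0.0848
gripper_force: 0.0
time_s: 1.45
position: [0.4414, 0.1, 0.2454]
eef_rot: [0.371, 3.119, 0.001]
force: [0.6, 0.6, 0.4]
width: 0.0599
gripper_force: 0.0
time_s: 2.08
position: [0.4403, -0.2002, 0.2455]
eef_rot: [0.371, 3.119, 0.001]
force: [1.0, -0.2, -1.3]
width: 0.04
gripper_force: 0.0
time_s: 2.58
position: [0.4367, -0.3036, 0.1638]
eef_rot: [-0.373, -3.116, -0.0]
force: [-0.4, 0.7, 0.7]
width: 0.0398
gripper_force: 0.0
d [-0.001  -0.0013  0.0848] turn 0.0018 j7 2.046 pos [ 0.4367 -0.3036  0.1638]
```

Scaled: 0.04 m is 8, 0.085 m is 17.

```bash
echo '-0.2,-0.2,8,0,0.04;-0.2,-0.2,17,0,0.04;-0.2,-0.2,17,0,0.04;-0.2,-0.2,17,0,0.0;-0.2,-0.2,17,0,0.0' | python3 -m jog 60
echo '0,0,0,0,0;0,0,0,0,0;0,0,0,0,0' | python3 -m jog
python3 -c "
from h import *
c=arm.read_camera('scene'); p=w2p(c,[.437,-.305,.08])[0]; print(p); x,y=int(p[0]),int(p[1])
crop(c,'k1',x-60,y-60,x+60,y+40,5)"
```

```text
time_s: 3.2
position: [0.4401, -0.3052, 0.0826]
eef_rot: [0.37, 3.116, -0.0]
force: [-1.3, 1.5, 8.6]
width: 0.0108
gripper_force: 58.5
time_s: 3.58
position: [0.4401, -0.3052, 0.0826]
eef_rot: [0.37, 3.116, -0.0]
force: [-0.9, 0.7, 9.2]
width: 0.0107
gripper_force: 58.7
[234.19663042 257.92919169]
```

View pics/k1.png

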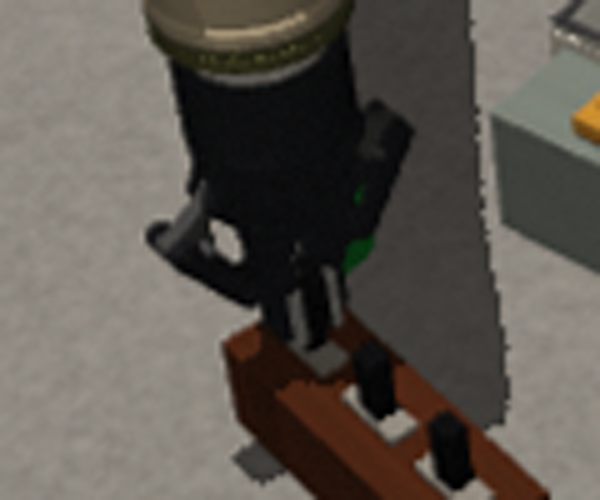

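Scaled: -0.11 m is -22, -0.07 m is -14.

```bash
echo '0,0,-2,0,0;0,0,-6,0,0;0,0,-14,0,0;0,0,-22,0,0;0,0,-22,0,0' | python3 -m jog 80
python3 -c "
from h import *
s,R=st();print(s['position'],s['joints'])
c=arm.read_camera('scene'); p=w2p(c,s['position'])[0]; print(p); x,y=int(p[0]),int(p[1])
crop(c,'k2',x-60,y-50,x+60,y+80,5)
go((.4901,-.1197,.19),1.5708-.037)"
```

```text
time_s: 4.25
position: [0.44, -0.306, 0.1943]
eef_rot: [0.371, 3.113, -0.001]
force: [0.7, 0.9, -1.8]
width: 0.0102
gripper_force: 78.0
[ 0.44003755 -0.30599158  0.19432409] [-0.27602177  0.22057484  0.91352437  1.80920038 -0.18956702  1.19663493
  2.02822846]
[228.32911542 221.4171759 ]
d [-0.0058  0.1923  0.0025] turn -0.1998 j7 2.029 pos [ 0.4394 -0.3052  0.1924]
```

View pics/k2.png

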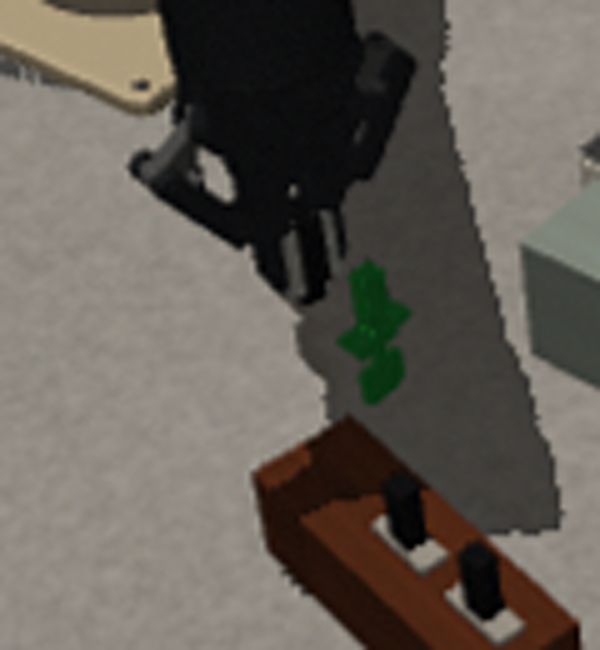

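```bash
python3 -c "
from h import *
out=[]
for n,d in(('scene',32),('top',32)):
    c=arm.read_camera(n); s,R=st(); p=w2p(c,s['position'])[0]; x,y=map(int,p)
    im=c['img'][y-25:y+40,x-d:x+d].astype(float)
    im=(255*(im/255)**.45).astype('uint8'); out.append(cv2.resize(im,None,fx=6,fy=6,interpolation=cv2.INTER_CUBIC)); print(n,p)
cv2.imwrite('pics/k3.png',cv2.cvtColor(np.hstack(out),cv2.COLOR_RGB2BGR))"
```

```text
scene [228.51554327 222.01820938]
top [419.28232956 212.53730458]
```

View pics/k3.png

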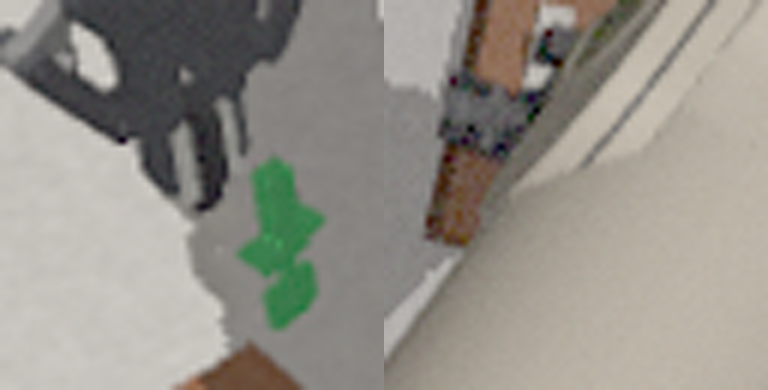

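The grey bulge under the pads in k3 (around (215,245)) looks like the collar and blade, in shade. The key is held upright, so I'll carry it to the keyhole.

Scaled: 0.193 m is 38.6, 0.05 m is 10, -0.2 rad is -0.8.

```bash
cat >> h.py <<'E'
def avg(n=6):
    P=[];Y=[]
    for i in range(n):
        arm.read_camera('top'); s,R=st(); P.append(s['position']); Y.append(np.arctan2(R[1,1],R[0,1]))
    print('avg',np.round(np.mean(P,0),4),'sd',np.round(np.std(P,0),4),'heading',round(np.mean(Y),4),'f',np.round(s['force'],1),'m',np.round(s['moment'],2),'w',round(s['width'],4),'j7',round(s['joints'][6],3))
    return np.mean(P,0),np.mean(Y)
E
echo '-0.4,10,0,-0.2,0;-0.8,20,0,-0.4,0;-1.2,30,0,-0.6,0;-1.4,38.6,0,-0.8,0;-1.4,38.6,0,-0.8,0' | python3 -m jog
python3 -c "
from h import *
avg()"
```

```text
time_s: 5.03
position: [0.491, -0.1151, 0.1893]
eef_rot: [-0.048, -3.139, -0.001]
force: [0.1, -1.2, -1.1]
width: 0.0103
gripper_force: 78.3
avg [ 0.4903 -0.1194  0.1898] sd [0.0001 0.0009 0.0002] heading 1.533 f [ 1.1 -0.9 -0.4] m [-0.05 -0.01  0.  ] w 0.0105 j7 1.767
```

Scaled: 0.055 m is 11, 0.045 m is 9.

```bash
echo '-0.2,0,4,0,0;-0.2,0,7,0,0;-0.2,0,9,0,0;-0.2,0,11,0,0;-0.2,0,11,0,0' | python3 -m jog
echo '0,0,2,0,0;0,0,4,0,0;0,0,4,0,0;0,0,4,0,0' | python3 -m jog
python3 -c "
from h import *
avg(3)"
```

```text
time_s: 5.95
position: [0.4914, -0.1192, 0.1347]
eef_rot: [-0.058, -3.14, 0.001]
force: [-0.6, -2.9, -1.7]
width: 0.0108
gripper_force: 78.3
time_s: 6.45
position: [0.4922, -0.1193, 0.1156]
eef_rot: [0.058, 3.14, -0.0]
force: [-1.3, -3.0, 7.5]
width: 0.0103
gripper_force: 79.4
avg [ 0.4923 -0.1193  0.1156] sd [0. 0. 0.] heading 1.5335 f [-1.5 -3.2  6.7] m [-0.72  0.31 -0.03] w 0.0102 j7 1.845
```

Scaled: 0.002 m is 0.4, 0.001 m is 0.2, 0.1 rad is 0.4.

```bash
echo '0,0,0.4,0,0;0,0,0.4,0.4,0;0,0,0.2,0.8,0;0,0,0.2,1.2,0;0,0,0.2,1.2,0' | python3 -m jog
python3 -c "
from h import *
avg(2)"
```

```text
time_s: 7.22
position: [0.4926, -0.1204, 0.1155]
eef_rot: [0.529, 3.095, -0.002]
force: [-5.0, -6.3, 18.7]
width: 0.0103
gripper_force: 81.2
avg [ 0.4925 -0.1204  0.1155] sd [0. 0. 0.] heading 1.2331 f [-5.5 -6.5 18.8] m [-1.57  1.26  0.2 ] w 0.0104 j7 1.562
```

```bash
echo '0,0,-0.2,0.2,0;0,0,-0.2,0.4,0;0,0,-0.2,0.6,0;0,0,-0.2,0.6,0' | python3 -m jog
python3 -c "
from h import *
avg(2)"
```

```text
time_s: 7.82
position: [0.492, -0.1209, 0.1156]
eef_rot: [0.758, 3.047, -0.004]
force: [-2.8, -9.0, 7.0]
width: 0.0104
gripper_force: 80.3
avg [ 0.492  -0.1209  0.1156] sd [0. 0. 0.] heading 1.084 f [-2.5 -8.5  7.2] m [-2.35  0.55  0.76] w 0.0104 j7 1.419
```

The moment rose to 0.76 N m at about 0.45 rad, so it's jammed and this key is wrong. Turning it back and returning it.

```bash
echo '0,0,0,-0.6,0;0,0,-0.2,-1.2,0;0,0,-0.2,-1.8,0;0,0,-0.2,-1.8,0' | python3 -m jog
python3 -c "
from h import *
avg(2)"
echo '0,0,-3,0,0;0,0,-9,0,0;0,0,-16,0,0;0,0,-16,0,0' | python3 -m jog
python3 -c "
from h import *
avg(3);go((.4400,-.3055,.195),1.3333)"
```

```text
time_s: 8.43
position: [0.4916, -0.1193, 0.116]
eef_rot: [-0.06, -3.141, 0.0]
force: [-0.7, -4.5, 1.1]
width: 0.0103
gripper_force: 78.6
avg [ 0.4916 -0.1192  0.116 ] sd [0. 0. 0.] heading 1.5301 f [-1.1 -4.9  0.1] m [-1.16  0.1  -0.04] w 0.0106 j7 1.84
time_s: 9.02
position: [0.4933, -0.118, 0.1985]
eef_rot: [0.059, 3.137, 0.003]
force: [-0.2, 0.5, -1.3]
width: 0.0103
gripper_force: 78.8
avg [ 0.4919 -0.1179  0.1961] sd [0.0004 0.0001 0.0006] heading 1.5336 f [ 0.1 -0.4  0. ] m [-0.    0.01  0.01] w 0.0108 j7 1.764
d [ 0.0444 -0.1892  0.0004] turn 0.2004 j7 1.764 pos [ 0.4914 -0.1181  0.1955]
```

Scaled: -0.189 m is -37.8, -0.15 m is -30, 0.2 rad is 0.8.

```bash
echo '2.2,-10,0,0.2,0;4.4,-20,0,0.4,0;6.6,-30,0,0.6,0;8.88,-37.8,0,0.8,0;8.88,-37.8,0,0.8,0' | python3 -m jog
echo '0,0,0,0,0' | python3 -m jog
python3 -c "
from h import *
avg(3);go((.4400,-.3055,.0826),1.3333)"
```

```text
time_s: 9.8
position: [0.4382, -0.3089, 0.1953]
eef_rot: [-0.382, -3.116, 0.002]
force: [0.4, 0.4, -0.7]
width: 0.0107
gripper_force: 78.8
time_s: 9.93
position: [0.4404, -0.3052, 0.1953]
eef_rot: [-0.37, -3.118, -0.001]
force: [0.2, 0.7, -0.8]
width: 0.0102
gripper_force: 78.8
avg [ 0.4409 -0.3047  0.1957] sd [0.0001 0.     0.0002] heading 1.3359 f [ 0.   0.6 -1.1] m [-0.03 -0.01  0.  ] w 0.0104 j7 2.035
d [ 0.0008 -0.001   0.1133] turn 0.0029 j7 2.035 pos [ 0.441  -0.3047  0.1959]
```

Scaled: 0.113 m is 22.6, 0.1 m is 20.

```bash
echo '0.2,-0.2,6,0,0;0.2,-0.2,13,0,0;0.2,-0.2,17,0,0;0.2,-0.2,20,0,0;0.2,-0.2,22.6,0,0' | python3 -m jog
echo '0,0,0,0,0;0,0,0.2,0,0;0,0,0.2,0,0' | python3 -m jog
python3 -c "
from h import *
avg(2)"
```

```text
time_s: 10.7
position: [0.4397, -0.3068, 0.083]
eef_rot: [0.37, 3.119, -0.0]
force: [-0.2, -0.0, -0.2]
width: 0.0108
gripper_force: 78.9
time_s: 11.08
position: [0.4396, -0.307, 0.0827]
eef_rot: [0.371, 3.119, -0.0]
force: [-1.4, -0.2, 3.4]
width: 0.0103
gripper_force: 79.4
avg [ 0.4396 -0.307   0.0827] sd [0. 0. 0.] heading 1.334 f [-0.7  0.3  4.3] m [0.09 0.14 0.04] w 0.0105 j7 2.155
```

Scaled: -0.06 m is -12, -0.03 m is -6.

```bash
echo '0,0,-0.2,0,0.04;0,0,-0.2,0,0.04;0,0,-6,0,0.04;0,0,-12,0,0.04;-5.6,0,-12,0,0.04' | python3 -m jog
echo '-5.4,0,0,0,0.04;-5.4,0,0,0,0.04;-5.4,0,6,0,0.04;-5.4,0,11.8,0,0.04;-5.4,0,11.8,0,0.04' | python3 -m jog
python3 -c "
from h import *
avg(2)"
echo '0,0,0,0,0;0,0,0,0,0;0,0,0,0,0' | python3 -m jog
python3 -c "
from h import *
avg(2)"
echo '0,0,-3,0,0;0,0,-9,0,0;0,0,-16,0,0;0,0,-22.4,0,0;0,0,-22.4,0,0' | python3 -m jog
python3 -c "
from h import *
avg(3);go((.4915,-.120,.195),1.5338)"
```

```text
time_s: 11.8
position: [0.4669, -0.3142, 0.1448]
eef_rot: [0.373, 3.115, 0.001]
force: [0.6, 0.2, -0.4]
width: 0.0401
gripper_force: 0.0
time_s: 12.42
position: [0.4908, -0.319, 0.0816]
eef_rot: [-0.372, -3.115, -0.002]
force: [0.0, 0.1, 0.5]
width: 0.04
gripper_force: 0.0
avg [ 0.4921 -0.3199  0.0836] sd [0.0004 0.0002 0.0005] heading 1.3333 f [1.3 0.1 0.5] m [-0.07 -0.03  0.04] w 0.0398 j7 2.16
time_s: 12.9
position: [0.4933, -0.3201, 0.0846]
eef_rot: [0.371, 3.118, -0.0]
force: [-2.0, 1.5, 5.9]
width: 0.0103
gripper_force: 78.1
avg [ 0.4933 -0.3201  0.0846] sd [0. 0. 0.] heading 1.334 f [-1.   0.8  6.4] m [ 0.24  0.31 -0.03] w 0.0107 j7 2.161
time_s: 13.62
position: [0.4937, -0.3207, 0.1986]
eef_rot: [0.371, 3.115, -0.002]
force: [-1.2, -0.3, -1.5]
width: 0.0106
gripper_force: 78.0
avg [ 0.4928 -0.3197  0.1957] sd [0.0003 0.0003 0.0008] heading 1.3341 f [-0.4  0.2 -0.7] m [ 0.02 -0.02  0.04] w 0.0102 j7 2.083
d [0.0477 0.1936 0.    ] turn -0.1996 j7 2.083 pos [ 0.4925 -0.3194  0.1949]
```

```bash
echo '2.4,9.6,0,-0.2,0;4.8,19.4,0,-0.4,0;7.2,29,0,-0.6,0;9.54,38.72,0,-0.8,0;9.54,38.72,0,-0.8,0' | python3 -m jog
echo '0,0,0,0,0;0,0,0,0,0' | python3 -m jog
python3 -c "
from h import *
avg(2);go((.4915,-.120,.1176),1.5338)"
```

```text
time_s: 14.4
position: [0.4916, -0.1158, 0.1943]
eef_rot: [-0.046, -3.139, -0.003]
force: [0.3, -1.3, -1.0]
width: 0.01
gripper_force: 78.3
time_s: 14.65
position: [0.4914, -0.1216, 0.195]
eef_rot: [-0.061, -3.14, 0.001]
force: [0.7, -0.2, -0.9]
width: 0.0102
gripper_force: 78.3
avg [ 0.4915 -0.1215  0.1951] sd [0. 0. 0.] heading 1.5318 f [ 0.1  0.1 -0.7] m [ 0.02 -0.05 -0.01] w 0.0105 j7 1.778
d [0.     0.0015 0.0775] turn -0.002 j7 1.778 pos [ 0.4915 -0.1215  0.1951]
```

Scaled: 0.065 m is 13, 0.055 m is 11.

```bash
echo '0,0.2,4,0,0;0,0.2,7,0,0;0,0.2,9,0,0;0,0.2,11,0,0;0,0.2,13,0,0' | python3 -m jog
echo '0,0,2.4,0,0;0,0,3,0,0;0,0,3,0,0;0,0,3,0,0' | python3 -m jog
python3 -c "
from h import *
avg(2)"
```

```text
time_s: 15.38
position: [0.4919, -0.1195, 0.1298]
eef_rot: [0.058, 3.141, -0.0]
force: [-1.1, -0.6, -1.1]
width: 0.0104
gripper_force: 78.3
time_s: 15.88
position: [0.4924, -0.1196, 0.1172]
eef_rot: [0.059, 3.14, 0.003]
force: [-13.7, 2.0, 33.1]
width: 0.0103
gripper_force: 83.1
avg [ 0.4924 -0.1196  0.1172] sd [0. 0. 0.] heading 1.5335 f [-13.1   1.8  32.7] m [0.59 2.91 0.05] w 0.0101 j7 1.865
```

Scaled: -0.002 m is -0.4, 0.45 rad is 1.8.

```bash
echo '0,0,-0.4,0,0;0,0,-0.4,0.6,0;0,0,-0.4,1.2,0;0,0,-0.4,1.8,0;0,0,-0.4,1.8,0' | python3 -m jog
python3 -c "
from h import *
avg(2)"
```

```text
time_s: 16.6
position: [0.4924, -0.1202, 0.1175]
eef_rot: [0.756, 3.048, -0.001]
force: [0.3, -5.2, 4.4]
width: 0.0104
gripper_force: 79.1
avg [ 0.4924 -0.1201  0.1176] sd [0. 0. 0.] heading 1.0869 f [ 1.2 -5.1  4.4] m [-1.3  -0.28  0.01] w 0.0103 j7 1.441
```

The moment stays near 0, so this is the right key.

```bash
echo '0,0,0,0.68,0;0,0,0,1.36,0;0,0,0,2.04,0;0,0,0,2.72,0;0,0,0,3.2,0' | python3 -m jog
python3 -c "
from h import *
avg(1)"
echo '0,0,0,0.4,0;0,0,0,0.6,0;0,0,0,0.6,0' | python3 -m jog
python3 -c "
from h import *
avg(1)"
```

```text
time_s: 17.32
position: [0.4919, -0.1204, 0.1175]
eef_rot: [1.887, 2.51, -0.001]
force: [-0.6, -6.7, 6.9]
width: 0.0102
gripper_force: 79.3
avg [ 0.4919 -0.1204  0.1175] sd [0. 0. 0.] heading 0.276 f [-1.6 -5.9  8.4] m [-1.35  0.34 -0.03] w 0.0102 j7 0.7
time_s: 17.75
position: [0.4914, -0.1203, 0.1175]
eef_rot: [-2.066, -2.367, 0.002]
force: [-4.1, -5.5, 12.0]
width: 0.0104
gripper_force: 80.0
avg [ 0.4914 -0.1203  0.1175] sd [0. 0. 0.] heading 0.136 f [-4.1 -6.  11.1] m [-1.17  1.09  0.08] w 0.0101 j7 0.577
```

```bash
echo '0,0,-0.2,0,0.04;0,0,-0.2,0,0.04;0,0,-6,0,0.04;0,0,-12,0,0.05;0,0,-15,0,0.05' | python3 -m jog
echo '10,-2.4,0,0.24,0.05;20,-4.8,0,0.48,0.05;29,-7,0,0.692,0.05;29,-7,0,0.692,0.05;29,-7,0,0.692,0.05' | python3 -m jog
python3 -c "
from h import *
avg(2);go((.4372,.0184,.114),-.037)
c=arm.read_camera('top');crop(c,'c1',240,120,380,240,5)"
```

```text
time_s: 18.42
position: [0.4922, -0.1189, 0.1932]
eef_rot: [2.066, 2.366, 0.002]
force: [0.4, 1.0, -0.1]
width: 0.05
gripper_force: 0.0
time_s: 19.05
position: [0.4376, 0.0196, 0.1921]
eef_rot: [-2.262, -2.179, -0.0]
force: [-0.0, -0.2, 0.5]
width: 0.0496
gripper_force: 0.0
avg [0.4379 0.0188 0.1921] sd [0.0001 0.0002 0.    ] heading -0.0397 f [ 0.1 -0.6  0.1] m [-0.04  0.01  0.03] w 0.05 j7 -0.324
d [-0.0002 -0.0007  0.0781] turn -0.0033 j7 -0.324 pos [0.4379 0.0186 0.1921]
```

View pics/c1.png

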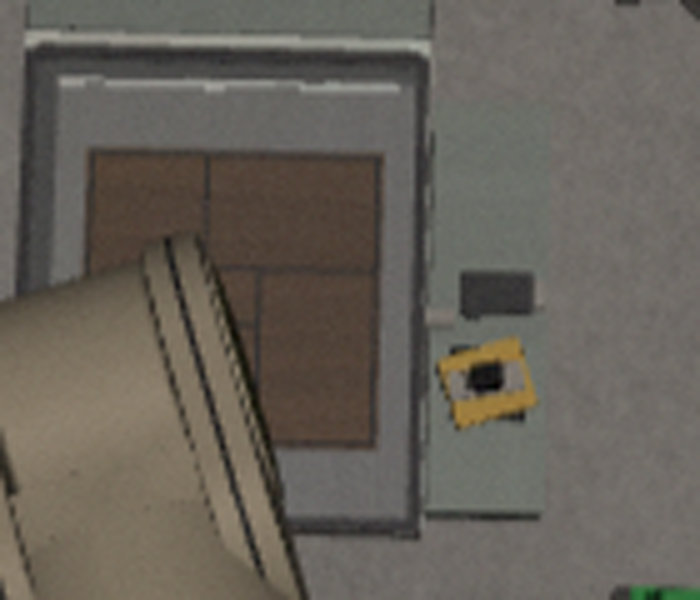

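The plate has turned about 70° and the bolt is drawn back, with the key standing in the lock. Now the cover.

The manual's scale: shifts go in units of 5 mm and turns go in units of 0.25 rad. Converting my numbers, 0.078 m is 15.6, 0.04 m is 8.

```bash
echo '0,-0.14,8,0,0.05;0,-0.14,15.6,0,0.05;0,-0.14,15.6,0,0.05;0,-0.14,15.6,0,0.0;0,-0.14,15.6,0,0' | python3 -m jog 60
echo '0,0,0,0,0;0,4,0,0,0;0,10,0,0,0;0,18,0,0,0;0,26,0,0,0' | python3 -m jog
python3 -c "
from h import *
avg(1)"
echo '0,8,0,0,0;0,14,0,0,0;0,17.4,0,0,0;0,17.4,0,0,0' | python3 -m jog
python3 -c "
from h import *
avg(2)"
```

```text
time_s: 19.82
position: [0.438, 0.0199, 0.1156]
eef_rot: [-2.264, -2.177, -0.004]
force: [0.2, -0.0, -0.3]
width: 0.0143
gripper_force: 0.0
time_s: 20.45
position: [0.5689, 0.015, 0.1156]
eef_rot: [-2.263, -2.178, -0.003]
force: [-3.0, -0.3, 29.8]
width: 0.0107
gripper_force: 66.5
avg [0.5732 0.0148 0.1159] sd [0. 0. 0.] heading -0.0374 f [ 1.3  5.8 -5.1] m [ 1.09 -0.12 -0.03] w 0.0106 j7 0.234
time_s: 21.0
position: [0.6532, 0.0118, 0.1159]
eef_rot: [-2.261, -2.175, 0.001]
force: [-11.4, 3.5, 11.1]
width: 0.0102
gripper_force: 64.5
avg [0.6531 0.0118 0.1158] sd [0. 0. 0.] heading -0.0387 f [-10.1   1.    9. ] m [ 0.23  1.97 -0.01] w 0.0104 j7 0.265
```

Scaled: -0.06 m is -12, -0.07 m is -14, -0.28 rad is -1.12.

```bash
echo '0,0,0,0,0.04;0,0,0,0,0.05;0,0,-6,0,0.05;0,0,-12,-0.4,0.05;0,0,-14,-1.12,0.05' | python3 -m jog 40
python3 -c "
from h import *
c=arm.read_camera('top')
for p in [(.4414,.2257),(.5708,.2348)]: go((*p,.18),1.0636)
crop(c,'e1',125,40,355,250,3)"
```

```text
time_s: 21.72
position: [0.6548, 0.0111, 0.1866]
eef_rot: [1.931, 2.475, 0.003]
force: [-0.1, -0.2, -0.5]
width: 0.05
gripper_force: 0.0
d [ 0.2617 -0.1525  0.0066] turn -0.8084 j7 0.494 pos [0.655  0.0109 0.1874]
d [ 0.2379 -0.025   0.0071] turn -0.8084 j7 0.494 pos [0.655  0.0109 0.1874]
```

View pics/e1.png

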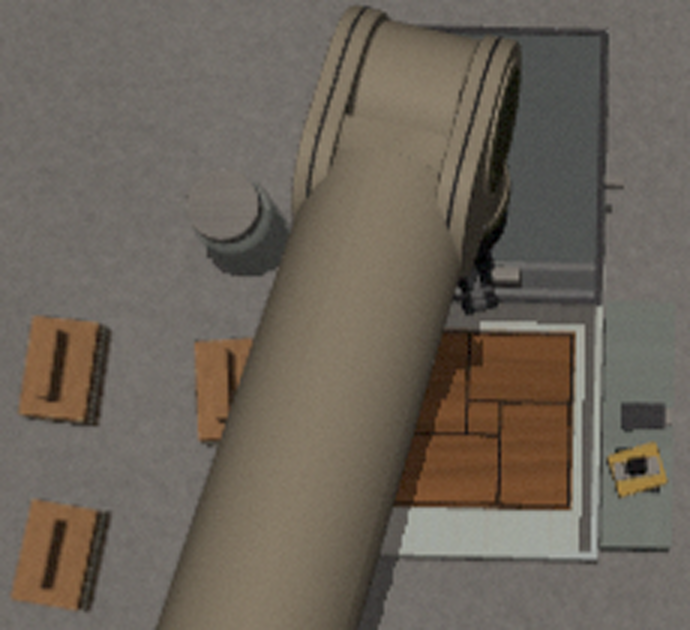

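The cover is fully open and the well is clear. Going to the nearest carton.

```bash
echo '10.4,-6,0,-0.648,0.05;21,-12.2,0,-1.296,0.05;31.4,-18.4,0,-1.944,0.05;42,-24.4,0,-2.592,0.05;52.34,-30.5,0,-3.2336,0.05' | python3 -m jog
echo '0,0,0,0,0.05;0,0,8,0,0.05;0,0,16,0,0.05' | python3 -m jog
python3 -c "
from h import *
avg(2);go((.4414,.2257,.060),1.0636)
c=arm.read_camera('scene');crop(c,'f1',300,110,450,210,5)"
```

```text
time_s: 22.4
position: [0.4417, 0.2305, 0.1843]
eef_rot: [-0.805, -3.037, -0.002]
force: [-0.3, 0.3, -0.5]
width: 0.05
gripper_force: 0.0
time_s: 22.78
position: [0.444, 0.2289, 0.1037]
eef_rot: [0.815, 3.033, 0.003]
force: [-0.5, 0.5, -0.3]
width: 0.0499
gripper_force: 0.0
avg [0.4415 0.2271 0.1001] sd [0.0002 0.0001 0.0011] heading 1.0459 f [-0.6  0.5  0.7] m [-0.01 -0.   -0.  ] w 0.0497 j7 0.659
d [-0.0004 -0.001   0.0412] turn -0.018 j7 0.659 pos [0.4417 0.227  0.1012]
```

View pics/f1.png

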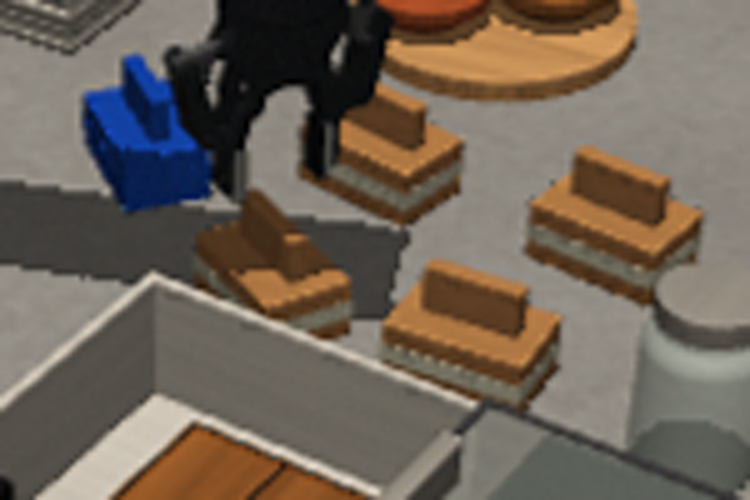

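Scaled: 0.041 m is 8.2, 0.02 m is 4, -0.018 rad is -0.072.

```bash
echo '0,-0.2,4,-0.072,0.05;0,-0.2,8.2,-0.072,0.05;0,-0.2,8.2,-0.072,0.0;0,-0.2,8.2,-0.072,0;0,-0.2,8.2,-0.072,0' | python3 -m jog 40
echo '0,0,0,0,0;0,0,-6,0,0;0,0,-16,0,0;0,0,-24,0,0;0,0,-24,0,0' | python3 -m jog
python3 -c "
from h import *
avg(2);go((.5124,-.0305,.18),1.534)"
```

```text
time_s: 23.55
position: [0.4435, 0.2285, 0.0645]
eef_rot: [0.783, 3.042, 0.002]
force: [-0.2, -0.1, -0.8]
width: 0.0113
gripper_force: 43.6
time_s: 24.18
position: [0.4443, 0.229, 0.1862]
eef_rot: [0.782, 3.04, 0.008]
force: [0.6, -0.4, -1.8]
width: 0.0107
gripper_force: 43.7
avg [0.4429 0.2285 0.1837] sd [0.0003 0.0002 0.0006] heading 1.0676 f [ 0.5  0.4 -1.2] m [ 0.04  0.   -0.  ] w 0.0111 j7 0.588
d [-0.1859 -0.193   0.0029] turn -0.4663 j7 0.588 pos [0.4426 0.2283 0.1831]
```

```bash
echo '-7.4,-7.8,0,-0.372,0;-14.8,-15.4,0,-0.748,0;-22.4,-23.2,0,-1.12,0;-29.8,-30.8,0,-1.492,0;-37.18,-38.6,0,-1.8652,0' | python3 -m jog
echo '0,0,0,0,0;0,0,0,0,0' | python3 -m jog
python3 -c "
from h import *
avg(2);go((.5124,-.0305,.080),1.534)"
```

```text
time_s: 24.9
position: [0.5121, -0.0321, 0.1821]
eef_rot: [-0.053, -3.14, 0.0]
force: [0.6, -0.1, -0.4]
width: 0.011
gripper_force: 43.6
time_s: 25.15
position: [0.5119, -0.0305, 0.1821]
eef_rot: [-0.06, -3.139, 0.001]
force: [0.1, 0.4, -1.6]
width: 0.0112
gripper_force: 43.7
avg [ 0.512  -0.0295  0.1824] sd [0.0001 0.0002 0.0001] heading 1.5346 f [ 1.3  0.3 -0.8] m [0.02 0.01 0.02] w 0.0108 j7 1.667
d [-0.0005 -0.0012  0.1026] turn 0.001 j7 1.667 pos [ 0.5121 -0.0293  0.1826]
```

```bash
echo '0,-0.2,10,0,0;0,-0.2,17,0,0;0,-0.2,20,0,0;0,-0.2,21,0,0;0,-0.2,21,0,0' | python3 -m jog
python3 -c "
from h import *
avg(1)"
echo '0,0,0,0,0.03;0,0,0,0,0.03;0,0,-6,0,0.03;0,0,-16,0,0.05;0,0,-20,0,0.05' | python3 -m jog
python3 -c "
from h import *
go((.5708,.2348,.18),1.5708+.0501)"
```

```text
time_s: 25.88
position: [0.5132, -0.0313, 0.0792]
eef_rot: [0.058, 3.14, 0.001]
force: [0.9, 0.4, 0.0]
width: 0.0111
gripper_force: 43.7
avg [ 0.5134 -0.0313  0.0793] sd [0. 0. 0.] heading 1.534 f [ 0.8  0.4 -1.6] m [0.03 0.02 0.03] w 0.0108 j7 1.81
time_s: 26.55
position: [0.5136, -0.0319, 0.1809]
eef_rot: [0.059, 3.138, 0.002]
force: [-0.1, 0.4, -0.4]
width: 0.0504
gripper_force: 0.0
d [-0.0472  0.2686  0.0013] turn -0.0876 j7 1.68 pos [ 0.5136 -0.0319  0.1809]
```

```bash
cat >> h.py <<'E'
def cartons(z=.04):
    c=arm.read_camera('top'); hsv=cv2.cvtColor(c['img'],cv2.COLOR_RGB2HSV)
    m=cv2.inRange(hsv,(8,90,110),(16,200,255)); m=cv2.morphologyEx(m,cv2.MORPH_CLOSE,np.ones((7,7)))
    for k in cv2.findContours(m,cv2.RETR_EXTERNAL,cv2.CHAIN_APPROX_NONE)[0]:
        if cv2.contourArea(k)<200: continue
        r=cv2.minAreaRect(k); b=cv2.boxPoints(r)
        if np.linalg.norm(b[1]-b[0])<np.linalg.norm(b[2]-b[1]): b=np.roll(b,1,0)
        print('px',np.round(r[0]),end=' '); fit(c,b,(0,0),1,z,.088,.058)
E
echo '-2.2,12,0,-0.08,0.05;-4,24,0,-0.16,0.05;-4,24,0,-0.16,0.05' | python3 -m jog
python3 -c "
from h import *
cartons();go((.5708,.2348,.18),1.5708+.0501)"
```

```text
time_s: 26.92
position: [0.5371, 0.0932, 0.1781]
eef_rot: [0.018, -3.142, -0.001]
force: [-0.8, -0.8, -0.3]
width: 0.0501
gripper_force: 0.0
px [143. 224.] c [0.429  0.3845] yaw -0.192 L 0.0876 0.088 W 0.0572 0.058
px [ 62. 238.] c [0.3979 0.5901] yaw -0.7709 L 0.193 0.088 W 0.1944 0.058
px [286. 180.] c [0.5403 0.0125] yaw 1.5224 L 0.1572 0.088 W 0.1507 0.058
px [144. 162.] c [0.5921 0.3852] yaw -0.1421 L 0.0879 0.088 W 0.0575 0.058
px [69. 90.] c [0.7886 0.5886] yaw -1.5264 L 0.1179 0.088 W 0.0563 0.058
d [-0.0348  0.1449 -0.0019] turn -0.0431 j7 1.544 pos [0.537  0.0897 0.1782]
```

```bash
cat >> h.py <<'E'
def same(p,r=9):
    """scene view: change at a carton since the first picture"""
    c=arm.read_camera('scene'); o=cv2.cvtColor(cv2.imread('pics/scene0.png'),cv2.COLOR_BGR2RGB)
    x,y=map(int,w2p(c,[*p,.02])[0]); y0,y1,x0,x1=y-4,y+r+4,x-15,x+15
    d=np.abs(o[y0:y1,x0:x1].astype(int)-c['img'][y0:y1,x0:x1]).mean(2)
    print('diff',d.mean().round(1),(d>40).mean().round(2))
E
echo '-1.8,7.2,0,-0.04,0.05;-3.6,14.4,0,-0.08,0.05;-5.2,21.6,0,-0.12,0.05;-6.96,28.98,0,-0.172,0.05;-6.96,28.98,0,-0.172,0.05' | python3 -m jog
echo '0,0,0,0,0.05;0,0,8,0,0.05;0,0,8,0,0.05' | python3 -m jog
python3 -c "
from h import *
avg(2);go((.5708,.2348,.060),1.5708+.0501)
for p in [(.5708,.2348),(.5911,.3841),(.4282,.3824),(.44,.226)]: same(p)"
```

```text
time_s: 27.6
position: [0.5714, 0.2345, 0.178]
eef_rot: [-0.077, 3.141, -0.0]
force: [-0.3, -0.4, -0.7]
width: 0.0503
gripper_force: 0.0
time_s: 27.98
position: [0.5699, 0.2304, 0.1365]
eef_rot: [0.068, -3.137, 0.003]
force: [-0.2, -0.2, 0.2]
width: 0.0501
gripper_force: 0.0
avg [0.5713 0.2311 0.1388] sd [0.0004 0.0003 0.0005] heading 1.6148 f [1.3 0.1 0.4] m [ 0.02 -0.04  0.01] w 0.05 j7 1.45
d [0.0008 0.0035 0.0794] turn -0.0059 j7 1.45 pos [0.5717 0.2313 0.1394]
diff 16.1 0.16
diff 5.7 0.04
diff 8.8 0.06
diff 38.5 0.42
```

```bash
echo '0.2,0.7,8,-0.024,0.05;0.2,0.7,16,-0.024,0.05;0.2,0.7,16,-0.024,0.05;0.2,0.7,16,-0.024,0.0;0.2,0.7,16,-0.024,0' | python3 -m jog
echo '0,0,0,0,0;0,0,-6,0,0;0,0,-16,0,0;0,0,-24,0,0;0,0,-24,0,0' | python3 -m jog
python3 -c "
from h import *
avg(2);go((.5778,.0593,.18),1.534)"
```

```text
time_s: 28.9
position: [0.5714, 0.2363, 0.0603]
eef_rot: [-0.081, 3.138, 0.002]
force: [-0.1, 0.2, 0.2]
width: 0.0139
gripper_force: 0.4
time_s: 29.52
position: [0.572, 0.2364, 0.1823]
eef_rot: [-0.081, 3.135, 0.005]
force: [0.0, -0.3, -1.4]
width: 0.0113
gripper_force: 41.6
avg [0.5705 0.2362 0.1793] sd [0.0004 0.0001 0.0007] heading 1.6228 f [-0.6  0.5 -1.5] m [-0.03  0.    0.06] w 0.011 j7 1.429
d [ 0.0015 -0.177  -0.0016] turn 0.0888 j7 1.429 pos [0.5701 0.2362 0.1786]
```

```bash
echo '0,-8.8,0,0.088,0;0,-17.6,0,0.176,0;0.2,-26,0,0.264,0;0.3,-35.4,0,0.356,0;0.3,-35.4,0,0.356,0' | python3 -m jog
echo '0,0,0,0,0;0,0,0,0,0' | python3 -m jog
python3 -c "
from h import *
avg(2);go((.5778,.0593,.075),1.534)"
```

```text
time_s: 30.25
position: [0.5772, 0.0543, 0.1776]
eef_rot: [-0.069, -3.14, 0.002]
force: [0.0, 0.5, -1.1]
width: 0.0113
gripper_force: 41.4
time_s: 30.5
position: [0.5776, 0.0607, 0.1777]
eef_rot: [-0.055, -3.14, -0.0]
force: [-0.1, -0.4, -1.4]
width: 0.0111
gripper_force: 41.5
avg [0.5777 0.0604 0.1779] sd [0.     0.0001 0.0001] heading 1.5357 f [ 0.7 -0.9 -1.9] m [-0.02  0.04  0.03] w 0.0108 j7 1.621
d [-0.0002 -0.0011  0.103 ] turn 0.0016 j7 1.621 pos [0.5777 0.0604 0.178 ]
```

Next after this release: TL carton at (.5921,.3852), yaw -.137.

Scaled: 0.104 m is 20.8, 0.1 m is 20.

```bash
echo '0,-0.2,10,0,0;0,-0.2,17,0,0;0,-0.2,20,0,0;0,-0.2,20.8,0,0;0,-0.2,20.8,0,0' | python3 -m jog
python3 -c "
from h import *
avg(1)"
echo '0,0,0,0,0.03;0,0,0,0,0.03;0,0,-6,0,0.03;0,0,-16,0,0.05;0,0,-20,0,0.05' | python3 -m jog
python3 -c "
from h import *
go((.5918,.385,.18),1.5708-.137)"
```

```text
time_s: 31.22
position: [0.5786, 0.0583, 0.0754]
eef_rot: [0.058, 3.14, 0.001]
force: [0.5, -0.6, -1.0]
width: 0.0113
gripper_force: 41.4
avg [0.5787 0.0583 0.0755] sd [0. 0. 0.] heading 1.5338 f [ 0.   0.3 -1.8] m [0.   0.   0.01] w 0.011 j7 1.703
time_s: 31.9
position: [0.579, 0.058, 0.1772]
eef_rot: [0.059, 3.138, 0.002]
force: [0.4, 0.3, -0.6]
width: 0.05
gripper_force: 0.0
d [-0.0006  0.3273 -0.0024] turn 0.0995 j7 1.626 pos [0.579  0.058  0.1772]
```

Scaled: 0.18 m is 36, 0.12 m is 24, 0.1 rad is 0.4.

```bash
echo '0,12,0,0.08,0.05;0,24,0,0.16,0.05;0,36,0,0.24,0.05;0,48,0,0.32,0.05;0,60,0,0.4,0.05' | python3 -m jog
echo '0,5.4,0,0,0.05;0,5.4,8,0,0.05;0,5.4,8,0,0.05;0,5.4,8,0,0.05' | python3 -m jog
python3 -c "
from h import *
avg(2);go((.5918,.385,.060),1.5708-.137)
for p in [(.5911,.3841),(.4282,.3824)]: same(p)
cartons()"
```

```text
time_s: 32.52
position: [0.5886, 0.3601, 0.174]
eef_rot: [-0.216, -3.134, -0.0]
force: [1.0, -0.2, -0.1]
width: 0.0497
gripper_force: 0.0
time_s: 33.02
position: [0.5931, 0.3842, 0.1355]
eef_rot: [0.216, 3.133, 0.0]
force: [0.3, 0.0, 1.0]
width: 0.0498
gripper_force: 0.0
avg [0.5934 0.3845 0.1361] sd [0.     0.0001 0.0001] heading 1.433 f [0.4 0.  0.6] m [ 0.01 -0.04 -0.03] w 0.0498 j7 1.111
d [0.0018 0.0001 0.0762] turn -0.0008 j7 1.111 pos [0.5935 0.3845 0.1362]
diff 10.2 0.1
diff 23.5 0.3
px [ 32. 243.] c [0.387 0.666] yaw 0.1679 L 0.1537 0.088 W 0.0424 0.058
px [286. 178.] c [0.5434 0.0132] yaw 1.5362 L 0.1573 0.088 W 0.1547 0.058
```

Scaled: 0.077 m is 15.4, 0.04 m is 8.

```bash
echo '0.4,0,8,0,0.05;0.4,0,15.4,0,0.05;0.4,0,15.4,0,0.05;0.4,0,15.4,0,0.0;0.4,0,15.4,0,0' | python3 -m jog
echo '0,0,0,0,0;0,0,0,0,0;0,0,-6,0,0;0,0,-16,0,0;0,0,-24,0,0' | python3 -m jog
echo '0,0,0,0.72,0;0,-6,0,1.44,0;0,-12,0,2.16,0;0,-20,0,2.88,0;0,-28,0,3.6,0' | python3 -m jog
python3 -c "
from h import *
avg(2);go((.5900,-.0183,.18),-.037); same((.4282,.3824)); cartons()"
```

```text
time_s: 33.9
position: [0.5917, 0.3854, 0.0595]
eef_rot: [0.215, 3.132, 0.003]
force: [-0.8, -1.4, 1.2]
width: 0.014
gripper_force: 0.6
time_s: 34.52
position: [0.5909, 0.385, 0.1798]
eef_rot: [0.215, 3.133, 0.002]
force: [-0.0, 0.2, -1.4]
width: 0.0111
gripper_force: 43.8
time_s: 35.15
position: [0.5713, 0.2453, 0.1777]
eef_rot: [-1.565, -2.724, -0.001]
force: [0.0, 0.3, -1.3]
width: 0.0113
gripper_force: 43.8
avg [0.5715 0.2397 0.1781] sd [0.0002 0.0012 0.0001] heading 0.5173 f [ 0.1 -0.1 -1. ] m [-0.02  0.01  0.03] w 0.0112 j7 0.444
d [-0.2337 -0.1135 -0.0017] turn 0.5594 j7 0.444 pos [0.5717 0.2409 0.1782]
diff 9.8 0.08
px [ 56. 237.] c [0.4   0.606] yaw -0.0812 L 0.1949 0.088 W 0.1637 0.058
px [286. 178.] c [0.5435 0.0133] yaw 1.5372 L 0.1574 0.088 W 0.1546 0.058
px [194. 156.] c [0.6065 0.2535] yaw 0.5183 L 0.0618 0.088 W 0.0411 0.058
px [69. 90.] c [0.7886 0.5886] yaw -1.5264 L 0.1179 0.088 W 0.0563 0.058
```

BL hasn't moved (diff back to 9.8). Going on to place b.

Scaled: -0.2337 m is -46.74, -0.187 m is -37.4, 0.5594 rad is 2.2376.

```bash
echo '-9.4,-4.6,0,0.448,0;-18.8,-9,0,0.896,0;-28,-13.6,0,1.344,0;-37.4,-18.2,0,1.792,0;-46.74,-22.7,0,2.2376,0' | python3 -m jog
echo '0,0,0,0,0;0,0,0,0,0;0,0,0,0,0' | python3 -m jog
python3 -c "
from h import *
avg(2);go((.5900,-.0183,.074),-.037)"
```

```text
time_s: 35.98
position: [0.5934, -0.0126, 0.1774]
eef_rot: [-2.249, -2.193, -0.001]
force: [1.8, 0.2, -1.3]
width: 0.0116
gripper_force: 43.8
time_s: 36.35
position: [0.5931, -0.0106, 0.1771]
eef_rot: [-2.245, -2.197, -0.0]
force: [-0.4, -0.0, -1.7]
width: 0.011
gripper_force: 43.8
avg [ 0.593  -0.0109  0.1772] sd [0.     0.0001 0.    ] heading -0.0225 f [ 0.6  0.1 -1.3] m [-0.03 -0.07 -0.03] w 0.0112 j7 0.367
d [-0.0073 -0.0028  0.1032] turn 0.0142 j7 0.367 pos [ 0.5929 -0.0111  0.1772]
```

```bash
echo '-1.46,-0.6,0,0.0568,0;-1.46,-0.6,0,0.0568,0;-1.46,-0.6,0,0.0568,0' | python3 -m jog
python3 -c "
from h import *
avg(2);go((.5900,-.0183,.074),-.037)"
```

```text
time_s: 36.83
position: [0.5895, -0.0199, 0.1773]
eef_rot: [-2.265, -2.176, -0.0]
force: [-0.5, 1.0, -1.5]
width: 0.0112
gripper_force: 43.8
avg [ 0.5896 -0.0197  0.1773] sd [0. 0. 0.] heading -0.0398 f [ 0.4 -1.  -1.3] m [-0.05 -0.01  0.05] w 0.011 j7 0.365
d [0.0015 0.0004 0.1033] turn -0.0028 j7 0.365 pos [ 0.5896 -0.0198  0.1773]
```

Scaled: 0.104 m is 20.8, 0.103 m is 20.6, -0.003 rad is -0.012.

```bash
echo '0,0.2,10,-0.012,0;0,0.2,16,-0.012,0;0,0.2,19,-0.012,0;0,0.2,20.6,-0.012,0;0,0.2,20.8,-0.012,0' | python3 -m jog
python3 -c "
from h import *
avg(2)"
```

```text
time_s: 37.55
position: [0.5909, -0.02, 0.0737]
eef_rot: [2.262, 2.18, 0.001]
force: [0.4, -0.4, -0.6]
width: 0.0116
gripper_force: 43.7
avg [ 0.591 -0.02   0.074] sd [0.     0.     0.0001] heading -0.0369 f [ 0.2  0.3 -2.6] m [ 0.01  0.02 -0.  ] w 0.011 j7 0.436
```

Release, rise and go to BL (.4285,.3838), yaw -.193, which needs heading 1.378.

Scaled: -0.1 m is -20, -0.08 m is -16.

```bash
echo '0,0,0,0,0.03;0,0,0,0,0.03;0,0,-6,0,0.03;0,0,-16,0,0.05;0,0,-20,0,0.05' | python3 -m jog
echo '10,0,0,-0.72,0.05;20,0,0,-1.44,0.05;30,-2,0,-2.16,0.05;40,-6,0,-2.88,0.05;50,-12,0,-3.6,0.05' | python3 -m jog
echo '0,0,0,0,0.05' | python3 -m jog
python3 -c "
from h import *
same((.4282,.3824)); cartons(); go((.4285,.3838,.14),1.378)"
```

```text
time_s: 38.28
position: [0.5915, -0.0203, 0.1761]
eef_rot: [2.261, 2.178, 0.004]
force: [0.3, 0.3, -0.2]
width: 0.0495
gripper_force: 0.0
time_s: 38.9
position: [0.5392, 0.2336, 0.1732]
eef_rot: [1.08, 2.95, -0.0]
force: [0.6, -0.2, -0.3]
width: 0.0502
gripper_force: 0.0
time_s: 39.02
position: [0.5372, 0.2379, 0.1726]
eef_rot: [-1.072, -2.951, -0.002]
force: [0.6, 0.4, -0.1]
width: 0.0502
gripper_force: 0.0
diff 3.8 0.02
px [ 62. 238.] c [0.3985 0.5894] yaw -0.7709 L 0.1948 0.088 W 0.1944 0.058
px [286. 178.] c [0.544  0.0133] yaw 1.5372 L 0.1574 0.088 W 0.1557 0.058
px [69. 90.] c [0.7886 0.5886] yaw -1.5264 L 0.1179 0.088 W 0.0563 0.058
d [0.1825 0.0429 0.0332] turn -0.514 j7 0.715 pos [0.5394 0.2326 0.1732]
```

Scaled: 0.1825 m is 36.5, 0.14 m is 28, -0.514 rad is -2.056.

```bash
echo '9.2,2.2,0,-0.52,0.05;18.2,4.2,0,-1.04,0.05;28,6.4,0,-1.56,0.05;36.5,8.6,6.6,-2.056,0.05;36.5,8.6,6.6,-2.056,0.05' | python3 -m jog
echo '0,0,0,0,0.05;0,0,0,0,0.05' | python3 -m jog
python3 -c "
from h import *
avg(2);go((.4285,.3838,.06),1.378); same((.4282,.3824))"
```

```text
time_s: 39.75
position: [0.4264, 0.3848, 0.1379]
eef_rot: [-0.297, -3.125, 0.004]
force: [0.0, -0.7, -0.2]
width: 0.0496
gripper_force: 0.0
time_s: 40.0
position: [0.4307, 0.3819, 0.1409]
eef_rot: [0.31, 3.125, 0.001]
force: [0.6, -0.3, -0.5]
width: 0.0499
gripper_force: 0.0
avg [0.4303 0.3823 0.1409] sd [0.0001 0.0002 0.    ] heading 1.3741 f [ 0.4  0.1 -0.5] m [-0.04  0.    0.02] w 0.0497 j7 0.855
d [0.002  0.0009 0.0808] turn -0.0036 j7 0.855 pos [0.4302 0.3825 0.1409]
diff 9.0 0.09
```

Scaled: 0.081 m is 16.2, 0.04 m is 8, -0.004 rad is -0.016.

```bash
echo '0.4,0.2,8,-0.016,0.05;0.4,0.2,16.2,-0.016,0.05;0.4,0.2,16.2,-0.016,0.05;0.4,0.2,16.2,-0.016,0.0;0.4,0.2,16.2,-0.016,0' | python3 -m jog
echo '0,0,0,0,0;0,0,0,0,0;0,0,-6,0,0;0,0,-16,0,0;0,0,-24,0,0' | python3 -m jog
echo '0,0,0,0.72,0;0,-6,0,1.44,0;-2,-12,0,2.16,0;-6,-20,0,2.88,0;-10,-28,0,3.6,0' | python3 -m jog
echo '0,0,0,0,0;0,0,0,0,0' | python3 -m jog
python3 -c "
from h import *
avg(2);go((.5002,.0471,.18),-.037)"
```

```text
time_s: 40.78
position: [0.4282, 0.3855, 0.0611]
eef_rot: [0.298, 3.126, 0.004]
force: [-0.4, -1.6, -0.0]
width: 0.0145
gripper_force: 0.4
time_s: 41.4
position: [0.4276, 0.3848, 0.1816]
eef_rot: [0.298, 3.127, 0.002]
force: [0.1, 0.5, -1.5]
width: 0.0113
gripper_force: 43.8
time_s: 42.02
position: [0.4501, 0.2368, 0.1797]
eef_rot: [-1.635, -2.682, -0.002]
force: [2.1, 0.8, -0.4]
width: 0.0112
gripper_force: 43.8
time_s: 42.28
position: [0.4499, 0.2385, 0.1796]
eef_rot: [-1.626, -2.687, -0.001]
force: [0.3, 1.1, -1.1]
width: 0.0114
gripper_force: 43.8
avg [0.4497 0.239  0.1795] sd [0. 0. 0.] heading 0.4835 f [-0.   1.1 -0.7] m [-0.01 -0.01  0.02] w 0.011 j7 0.158
d [-0.1934 -0.0445 -0.0007] turn 0.5206 j7 0.158 pos [0.4497 0.239  0.1794]
```

Scaled: -0.1934 m is -38.68, -0.145 m is -29, 0.5206 rad is 2.0824.

```bash
echo '-9.6,-2.2,0,0.52,0;-19.4,-4.4,0,1.04,0;-29,-6.6,0,1.56,0;-38.68,-8.9,0,2.0824,0;-38.68,-8.9,0,2.0824,0' | python3 -m jog
echo '0,0,0,0,0;0,0,0,0,0;0,0,0,0,0' | python3 -m jog
python3 -c "
from h import *
avg(2);go((.5002,.0471,.074),-.037)"
```

```text
time_s: 43.0
position: [0.5006, 0.0422, 0.1796]
eef_rot: [2.271, 2.169, -0.0]
force: [-0.3, 0.8, -1.7]
width: 0.0112
gripper_force: 43.8
time_s: 43.38
position: [0.4999, 0.0471, 0.1793]
eef_rot: [-2.262, -2.18, -0.0]
force: [-0.4, 0.2, -1.1]
width: 0.011
gripper_force: 43.8
avg [0.5    0.0468 0.1793] sd [0.     0.0001 0.    ] heading -0.0376 f [ 0.2  0.6 -0.8] m [-0.03  0.   -0.02] w 0.0114 j7 0.027
d [0.0004 0.0002 0.1053] turn -0.0009 j7 0.027 pos [0.5    0.0466 0.1793]
```

```bash
echo '0,0,10,0,0;0,0,16,0,0;0,0,19,0,0;0,0,20.8,0,0;0,0,21,0,0' | python3 -m jog
python3 -c "
from h import *
avg(2)"
echo '0,0,0,0,0.03;0,0,0,0,0.03;0,0,-6,0,0.03;0,0,-16,0,0.05;0,0,-24,0,0.05' | python3 -m jog
echo '12,-6,0,0,0.05;24,-12,0,0,0.05;32,-20,0,0,0.05;40,-26,0,0,0.05' | python3 -m jog
python3 -c "
from h import *
c=arm.read_camera('top');crop(c,'g1',235,100,365,240,4);go((.652,.0118,.19),-.037)"
```

```text
time_s: 44.1
position: [0.5006, 0.0459, 0.0748]
eef_rot: [2.264, 2.177, 0.001]
force: [-0.8, -0.4, -1.3]
width: 0.0112
gripper_force: 43.9
avg [0.5006 0.046  0.0749] sd [0. 0. 0.] heading -0.0393 f [-0.5  0.4 -0.5] m [-0.02 -0.02  0.04] w 0.0116 j7 0.173
time_s: 44.82
position: [0.5003, 0.0456, 0.1959]
eef_rot: [2.265, 2.176, 0.0]
force: [0.4, 1.2, 0.8]
width: 0.0502
gripper_force: 0.0
time_s: 45.32
position: [0.3764, 0.2531, 0.1954]
eef_rot: [-2.258, -2.174, -0.006]
force: [0.7, 0.1, -0.2]
width: 0.0502
gripper_force: 0.0
d [-0.2391  0.2878  0.0027] turn 0.0074 j7 -0.839 pos [0.3715 0.2593 0.1949]
```

View pics/g1.png

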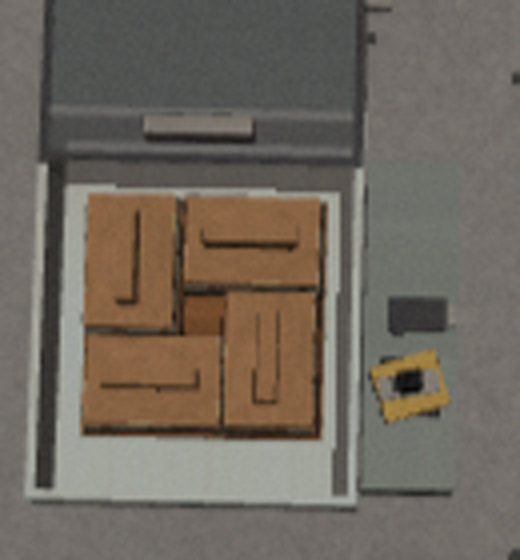

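All four cartons sit in the pinwheel. Shutting the cover.

```bash
echo '-7.8,9.4,0,0,0.05;-15.6,18.8,0,0,0.05;-23.4,28,0,0,0.05;-31.2,37.4,0,0,0.05;-39,46.8,0,0,0.05' | python3 -m jog
echo '-8.8,10.8,0,0.028,0.05;-8.8,10.8,0,0.028,0.05;-8.8,10.8,0,0.028,0.05;-8.8,10.8,0,0.028,0.05' | python3 -m jog
python3 -c "
from h import *
A=(235,100);c=arm.read_camera('top')
for p in [[(85,329),(88,193),(178,197),(174,333)],[(184,196),(321,197),(320,286),(184,285)],[(224,426),(225,290),(317,292),(313,428)],[(83,430),(84,334),(222,336),(221,429)]]: fit(c,p,A,4,.054,.088,.058)
avg(2);go((.652,.0118,.116),-.037)"
```

```text
time_s: 46.0
position: [0.574, 0.0756, 0.1953]
eef_rot: [2.263, 2.178, -0.0]
force: [-0.4, 0.2, 1.5]
width: 0.0501
gripper_force: 0.0
time_s: 46.5
position: [0.6244, 0.032, 0.1958]
eef_rot: [-2.27, -2.172, -0.001]
force: [-0.3, 0.0, 0.4]
width: 0.05
gripper_force: 0.0
c [0.5762 0.0592] yaw -0.0446 L 0.0895 0.088 W 0.0583 0.058
c [ 0.5894 -0.0196] yaw 1.5515 L 0.0889 0.088 W 0.0587 0.058
c [ 0.512  -0.0301] yaw -0.0334 L 0.0885 0.088 W 0.0585 0.058
c [0.498  0.0457] yaw -0.0169 L 0.0613 0.088 W 0.0891 0.058
avg [0.6245 0.032  0.196 ] sd [0.     0.0001 0.    ] heading -0.0439 f [0.3 0.5 0.2] m [ 0.01 -0.03 -0.01] w 0.05 j7 0.201
d [-0.0189  0.0283  0.08  ] turn -0.0071 j7 0.201 pos [0.6245 0.0319 0.196 ]
```

```bash
echo '-3.8,5.7,0,-0.028,0.05;-3.8,5.7,0,-0.028,0.05;-3.8,5.7,8,-0.028,0.05;-3.8,5.7,16,-0.028,0.05;-3.8,5.7,16,-0.028,0.05' | python3 -m jog 60
echo '0,0,0,0,0;0,0,0,0,0;0,0,0,0,0;0,0,0,0,0' | python3 -m jog
python3 -c "
from h import *
avg(1)"
echo '0,-4,0,0,0;0,-12,0,0,0;0,-20,0,0,0;0,-28,0,0,0;0,-34,0,0,0' | python3 -m jog
echo '0,-6,0,0,0;0,-9,0,0,0;0,-9.4,0,0,0;0,-9.4,0,0,0' | python3 -m jog
python3 -c "
from h import *
avg(2)"
```

```text
time_s: 47.28
position: [0.6505, 0.0112, 0.1135]
eef_rot: [-2.262, -2.176, 0.005]
force: [0.5, -1.3, 1.1]
width: 0.05
gripper_force: 0.0
time_s: 47.78
position: [0.653, 0.0097, 0.1179]
eef_rot: [2.264, 2.176, 0.003]
force: [-5.7, 1.4, 8.7]
width: 0.0103
gripper_force: 60.0
avg [0.653  0.0097 0.1179] sd [0. 0. 0.] heading -0.0397 f [-5.   1.1  8.5] m [0.22 1.07 0.02] w 0.0107 j7 0.286
time_s: 48.45
position: [0.4837, 0.0161, 0.1175]
eef_rot: [2.264, 2.174, 0.007]
force: [1.2, -2.8, 39.7]
width: 0.0107
gripper_force: 67.0
time_s: 48.95
position: [0.4381, 0.0179, 0.1177]
eef_rot: [2.265, 2.175, 0.008]
force: [-0.2, -4.2, 18.3]
width: 0.0103
gripper_force: 66.3
avg [0.4381 0.0179 0.1177] sd [0. 0. 0.] heading -0.0409 f [-1.1 -3.  19. ] m [-0.64  0.36  0.13] w 0.0111 j7 -0.153
```

```bash
echo '0,-0.6,0,0,0;0,-0.8,0,0,0;0,-0.8,0,0,0' | python3 -m jog
python3 -c "
from h import *
avg(1)"
echo '0,-0.4,0,0,0.05;0,-0.4,0,0,0.05;0,-0.4,-6,0,0.05;0,-0.4,-12,0,0.05;0,-0.4,-16,0,0.05' | python3 -m jog
python3 -c "
from h import *
go((.4914,-.1203,.19),.136)"
```

```text
time_s: 49.42
position: [0.4378, 0.0179, 0.1179]
eef_rot: [2.26, 2.169, 0.019]
force: [27.5, -2.2, -17.8]
width: 0.0104
gripper_force: 61.5
avg [0.4378 0.0179 0.1179] sd [0. 0. 0.] heading -0.0412 f [ 27.9  -3.2 -17.7] m [-0.5  -5.58  0.15] w 0.0102 j7 -0.2
time_s: 50.1
position: [0.4298, 0.0185, 0.197]
eef_rot: [-2.265, -2.176, -0.003]
force: [0.5, 0.0, -1.4]
width: 0.0499
gripper_force: 0.0
d [-0.1362  0.0671  0.0068] turn -0.1762 j7 -0.414 pos [0.4298 0.0185 0.197 ]
```

Scaled: -0.1362 m is -27.24, -0.09 m is -18, -0.176 rad is -0.704.

```bash
echo '-9,4.4,0,-0.24,0.04;-18,8.8,0,-0.48,0.04;-27.24,13.4,0,-0.704,0.04;-27.24,13.4,0,-0.704,0.04;-27.24,13.4,0,-0.704,0.04' | python3 -m jog
echo '0,0,0,0,0.04;0,0,0,0,0.04' | python3 -m jog
python3 -c "
from h import *
avg(2);go((.4914,-.1203,.1175),.136)"
```

```text
time_s: 50.72
position: [0.4908, -0.1234, 0.1953]
eef_rot: [2.07, 2.361, -0.006]
force: [-0.5, -0.9, -0.3]
width: 0.04
gripper_force: 0.0
time_s: 50.98
position: [0.4912, -0.1188, 0.1959]
eef_rot: [-2.063, -2.369, -0.003]
force: [-0.2, -0.9, 0.3]
width: 0.0401
gripper_force: 0.0
avg [ 0.4913 -0.1188  0.196 ] sd [0. 0. 0.] heading 0.1382 f [0.  0.5 0.9] m [0.03 0.01 0.02] w 0.0402 j7 0.503
d [-0.0016 -0.0002  0.0785] turn 0.0021 j7 0.503 pos [ 0.4913 -0.1188  0.196 ]
```

Scaled: 0.078 m is 15.6, 0.06 m is 12, 0.002 rad is 0.008.

```bash
echo '-0.32,0,6,0.008,0.04;-0.32,0,12,0.008,0.04;-0.32,0,15.6,0.008,0.04;-0.32,0,15.6,0.008,0.04;-0.32,0,15.6,0.008,0' | python3 -m jog 80
echo '0,0,0,0,0;0,0,0,0,0;0,0,0,0,0' | python3 -m jog
python3 -c "
from h import *
avg(1)"
echo '0,0,0,-0.68,0;0,0,0,-1.36,0;0,0,0,-2.04,0;0,0,0,-2.72,0;0,0,0,-3.4,0' | python3 -m jog
echo '0,0,0,-0.68,0;0,0,0,-1.36,0;0,0,0,-2,0;0,0,0,-2.6,0;0,0,0,-2.6,0' | python3 -m jog
python3 -c "
from h import *
avg(2)"
```

```text
time_s: 51.7
position: [0.4921, -0.1219, 0.1187]
eef_rot: [2.066, 2.364, 0.002]
force: [0.4, -0.4, -0.2]
width: 0.023
gripper_force: 0.0
time_s: 52.08
position: [0.4919, -0.1219, 0.1188]
eef_rot: [2.066, 2.365, 0.002]
force: [-3.1, 0.2, 6.1]
width: 0.0104
gripper_force: 78.0
avg [ 0.4919 -0.1219  0.1188] sd [0. 0. 0.] heading 0.1344 f [-3.   0.3  7.1] m [0.08 0.67 0.09] w 0.0101 j7 0.617
time_s: 52.75
position: [0.4923, -0.1218, 0.1188]
eef_rot: [0.899, 3.007, 0.001]
force: [0.2, 0.9, 2.5]
width: 0.0099
gripper_force: 78.1
time_s: 53.38
position: [0.4923, -0.1213, 0.1188]
eef_rot: [-0.099, 3.137, 0.001]
force: [-0.9, 3.5, 7.3]
width: 0.0102
gripper_force: 78.7
avg [ 0.4923 -0.1213  0.1188] sd [0. 0. 0.] heading 1.6311 f [-1.4  5.   7.4] m [1.01 0.39 0.01] w 0.01 j7 1.968
```

Scaled: -0.06 rad is -0.24.

```bash
echo '0,0,0,-0.24,0;0,0,0,-0.32,0;0,0,0,-0.32,0' | python3 -m jog
python3 -c "
from h import *
avg(1)"
```

```text
time_s: 53.85
position: [0.4923, -0.1211, 0.1188]
eef_rot: [-0.22, 3.131, 0.001]
force: [-1.9, 3.8, 7.9]
width: 0.0101
gripper_force: 78.8
avg [ 0.4923 -0.1211  0.1187] sd [0. 0. 0.] heading 1.7106 f [-2.   4.5  7.4] m [ 1.1   0.43 -0.09] w 0.0101 j7 2.044
```

```bash
echo '0,0,-0.2,0.4,0;0,0,-0.2,0.66,0;0,0,-0.2,0.66,0' | python3 -m jog
python3 -c "
from h import *
avg(1)"
echo '0,0,-3,0,0;0,0,-9,0,0;0,0,-16,0,0;0,0,-16,0,0' | python3 -m jog
python3 -c "
from h import *
avg(3);go((.4938,-.3199,.195),1.3338)"
```

```text
time_s: 54.28
position: [0.4916, -0.122, 0.119]
eef_rot: [0.038, 3.14, -0.001]
force: [0.3, 0.2, -1.1]
width: 0.0104
gripper_force: 78.0
avg [ 0.4915 -0.122   0.1189] sd [0. 0. 0.] heading 1.5483 f [ 0.1 -0.1 -0.5] m [-0.11 -0.01  0.04] w 0.0105 j7 1.89
time_s: 54.82
position: [0.4929, -0.1224, 0.2019]
eef_rot: [0.034, 3.135, 0.0]
force: [0.8, -0.5, -1.2]
width: 0.01
gripper_force: 78.1
avg [ 0.4916 -0.1218  0.1993] sd [0.0004 0.0001 0.0007] heading 1.5492 f [ 0.7  0.4 -1.4] m [0.02 0.02 0.02] w 0.0104 j7 1.799
d [-0.0069 -0.1981  0.0036] turn 0.2154 j7 1.799 pos [ 0.4912 -0.1217  0.1985]
```

```bash
echo '-0.4,-10,0,0.216,0;-0.8,-20,0,0.432,0;-1.2,-30,0,0.648,0;-1.4,-39.6,0,0.86,0;-1.4,-39.6,0,0.86,0' | python3 -m jog
echo '0,0,0,0,0;0,0,0,0,0' | python3 -m jog
python3 -c "
from h import *
avg(2);go((.4938,-.3199,.0858),1.3338)
c=arm.read_camera('top');crop(c,'l1',300,150,380,230,6)"
```

```text
time_s: 55.6
position: [0.4917, -0.3242, 0.1977]
eef_rot: [-0.382, -3.116, 0.005]
force: [0.2, -0.1, -0.9]
width: 0.0104
gripper_force: 78.3
time_s: 55.85
position: [0.4945, -0.3184, 0.1984]
eef_rot: [0.367, 3.12, 0.001]
force: [-0.4, 0.7, -1.0]
width: 0.0102
gripper_force: 78.3
avg [ 0.4946 -0.3185  0.1987] sd [0.     0.0001 0.0001] heading 1.3363 f [-0.4 -0.2 -0.9] m [-0.02  0.05 -0.02] w 0.01 j7 2.109
d [ 0.0006 -0.0015  0.1129] turn 0.0024 j7 2.109 pos [ 0.4946 -0.3186  0.1987]
```

View pics/l1.png

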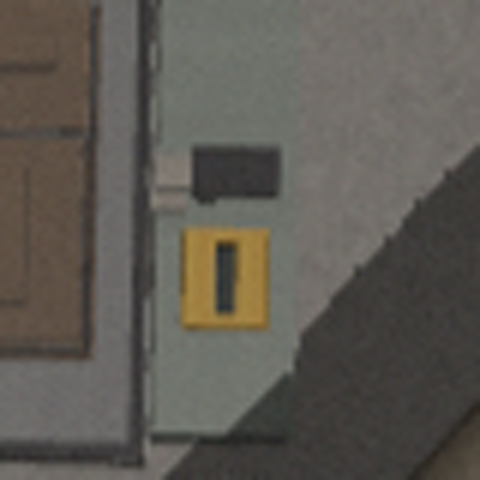

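The plate is back at 0 and the bolt is out. Inserting the key in its rack slot.

Scaled: 0.108 m is 21.6, 0.095 m is 19, 0.002 rad is 0.008.

```bash
echo '0.12,-0.3,6,0.008,0;0.12,-0.3,12,0.008,0;0.12,-0.3,16,0.008,0;0.12,-0.3,19,0.008,0;0.12,-0.3,21.6,0.008,0' | python3 -m jog
echo '0,0,1,0,0;0,0,1.2,0,0;0,0,1.2,0,0' | python3 -m jog
python3 -c "
from h import *
avg(2)"
```

```text
time_s: 56.62
position: [0.4936, -0.3212, 0.0905]
eef_rot: [0.373, 3.118, -0.001]
force: [0.2, 0.9, -0.7]
width: 0.0102
gripper_force: 78.4
time_s: 57.0
position: [0.4935, -0.3214, 0.0859]
eef_rot: [0.374, 3.118, 0.0]
force: [-3.7, 3.9, 7.7]
width: 0.0103
gripper_force: 79.7
avg [ 0.4934 -0.3214  0.0858] sd [0. 0. 0.] heading 1.3319 f [-3.1  3.4  7.2] m [ 0.74  0.8  -0.02] w 0.0103 j7 2.191
```

Seated at the predicted height of 0.0858. Release, withdraw and check everything.

```bash
echo '0,0,-0.2,0,0.04;0,0,-0.2,0,0.04;0,0,-6,0,0.04;0,0,-14,0,0.04;0,0,-22,0,0.04' | python3 -m jog
echo '6,10,-6,0,0.04;10,20,-10,0,0.04;12,32,-10,0,0.04;14,44,-10,0,0.04;14,56,-10,0,0.04' | python3 -m jog
echo '4,12,0,0,0.04;8,24,0,0,0.04;12,36,0,0,0.04;12,36,0,0,0.04;12,36,0,0,0.04' | python3 -m jog
python3 -c "
from h import *
a=arm.read_camera('top');b=arm.read_camera('scene')
f=lambda c,x0,y0,x1,y1: cv2.resize(c['img'][y0:y1,x0:x1],(400,480),interpolation=cv2.INTER_CUBIC)
cv2.imwrite('pics/z1.png',cv2.cvtColor(np.hstack([f(a,235,110,435,350)[:], f(b,200,200,320,344)]),cv2.COLOR_RGB2BGR))"
```

```text
time_s: 57.72
position: [0.4931, -0.3213, 0.1961]
eef_rot: [0.374, 3.118, -0.001]
force: [1.2, -0.2, 0.8]
width: 0.0397
gripper_force: 0.0
time_s: 58.35
position: [0.4912, -0.0305, 0.2454]
eef_rot: [0.373, 3.117, 0.004]
force: [1.2, 0.2, -0.5]
width: 0.0397
gripper_force: 0.0
time_s: 58.98
position: [0.4758, 0.156, 0.2446]
eef_rot: [0.374, 3.118, -0.001]
force: [0.5, -1.7, 0.6]
width: 0.04
gripper_force: 0.0
```

View pics/z1.png

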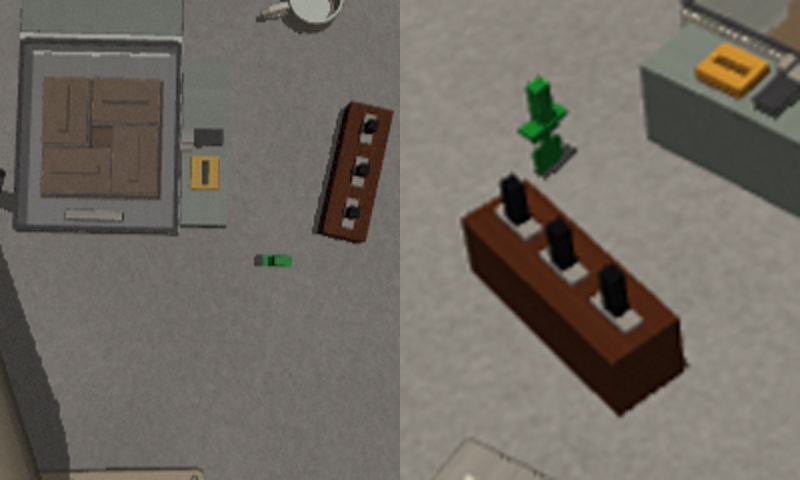

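All three keys stand fully down in the rack, the cover is shut and locked, and the cartons are in place. Handing in.

```bash
python3 -c "
from rig import arm
print(arm.sign_off())"
```

```text
the job is handed in; nothing more can be done
None
```

I handed the job in at about 59 s: the four cartons are in the pinwheel, the cover is shut and locked, all three keys are back in the rack, and the sign-off returned no verdict.

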